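# Line up cleaned flow moulds by size on the drying rail

### The arm

A 7-joint arm with a two-finger parallel gripper is mounted at the origin on the work surface. World frame = base frame: x ahead of the robot, y to its left, z up, the work surface at z = 0. Lengths are in mm, angles in degrees, forces in N, time in s.
With the tool pointing down it reaches from about 425 to 925 mm from the base axis. Payload 6.8 kg.
Tool frame: the origin (TCP) lies at the very end of the fingers, on their centre line; the grasp point (between the pads) lies behind it (bot.pinch_z is the z of the grasp point in the tool frame, in mm); z points along the fingers, y is the direction in which the jaws open and shut (so a half turn about z gives the same grasp; the last joint's range is limited). The gripper opens to 85 mm and grips with 20 to 120 N. Pads are 22 mm wide; open, the fingers measure 114 mm over their backs; the gripper's body (76 mm by 85 mm) begins 54 mm behind the grasp point. The pads swing forward as they close: fully open they stand 13 mm farther back than shut.
Start: joints at [63.936, 27.33, 1.283, 89.118, -0.659, 63.558, -4.761], TCP at [229.435, -634.828, 231.308] pointing down, gripper open.
Joint ranges: [-169.35, 169.35], [-19.33, 120.38], [-80.79, 83.38], [13.8, 139.57], [-78.32, 258.32], [9.67, 109.79], [-169.56, 169.56]. Speed limits (degrees/s): [136.94, 136.94, 180, 180, 180, 180, 180].

### API

Orientations are given as [roll, pitch, yaw] about the fixed x, y, z axes, in that order (R = Rz(yaw) Ry(pitch) Rx(roll)).
In Python, from bench import bot gives the robot as it stands. The module is installed in compiled form; this text tells all that it offers.
- The arm moves only by the tool servo_tool, never from a script. Its argument "commands" is a list of rows, each a list of 3 entries, a list of its own where there are three numbers: the finger opening in cm, from 0 to 8.54, then the shift along the tool's x, y, z in cm, then the turn about the tool's z in rad. A call has 1 to 8 rows; each row shifts and turns the pose as measured when the row begins, along the tool's axes as they then stand; what a row does not reach is not made up. A row lasts 1/8 s, in which the tool goes at most 62.5 mm and 10.7 degrees, less where a joint would pass 70% of its speed; a pose out of reach is approached as far as the arm can. A call is refused whole if a number of a shift passes 6.25 or a number of a turn 0.188, either way. A call with a gripper value outside its range is refused whole. The fingers move at their own pace and stop on an object; "force" is the grip in N (left out, the last holds). Time passes only in rows, so rows that do not move let the fingers close. It gives the time, the measured TCP pose, the force and the opening at its end, in the units of the state.
- bot.get_obs(): the state, without advancing time (a new reading comes with each control period).
- bot.camera(name): name is "side" or "top" or "wrist"; returns the picture (480x640x3 uint8, red, green, blue); there is no depth.
- bot.calibration(name): a dict with "K" (3x3 intrinsics, pixels), "view" (4x4, takes a point from world to camera coordinates). Camera axes: x right, y up, looking along -z (the intrinsics and any distortion apply to the point x, -y, -z); pixel columns grow to the right and rows downward; lengths in mm; the calibration is good to about 2 mm. The wrist camera is an equidistant fisheye: a pixel r from the principal point sees the ray r / f radians off the axis. A picture is of the moment at which its call begins: read the wrist's pose just before it. calibration takes no time and is no camera call; for the wrist camera it gives the pose at the moment of the call.
- bot.job_done(): hands the job in, once; it reports no verdict.
The state is a dict: "clock": time; "joints": joint angles; "dq": joint speeds; "joint_efforts": joint torques, N m; "tool_pos": TCP position; "tool_rot": TCP orientation; "ft_force": force on the tool from outside, world axes, zero at the start; "wrist_torque": the same for the moment, N m; "finger_gap": opening from 0.0 (shut) to 1.0 (fully open).
Only numpy, scipy, OpenCV 4.12 (cv2) and the standard library are available. Lean on these libraries where they do the work, as an engineer would, in place of code of your own. Each camera call takes 0.05 s, during which the arm holds its last target.

### The job

Put the four brass moulds away on the drying rail in order of size: the largest on the rubber pad next to the post with the black knob, then the others in descending order along the row, the smallest on the last pad. Stand each one upright, wide end down, centred on its own pad, and never tip a mould over.

Things in the scene. Friction and masses are not known exactly. Their poses are not given: they have to be found in the camera images.
- mould_tiny: the smallest of four loose brass moulds: a hollow truncated cone, open at top and bottom, standing on its wide end, 40 mm tall, base 35 mm in diameter, with a cylindrical collar 30 mm in outer diameter over its top 16 mm, by which it is gripped from above (below the collar the cone starts 25 mm wide); about 150 g. Origin: centre of the underside; z up its axis.
- mould_small: the second smallest of four loose brass moulds: a hollow truncated cone, open at top and bottom, standing on its wide end, 52 mm tall, base 48 mm in diameter, with a cylindrical collar 40 mm in outer diameter over its top 16 mm, by which it is gripped from above (below the collar the cone starts 35 mm wide); about 250 g. Origin: centre of the underside; z up its axis.
- mould_medium: the second largest of four loose brass moulds: a hollow truncated cone, open at top and bottom, standing on its wide end, 64 mm tall, base 62 mm in diameter, with a cylindrical collar 50 mm in outer diameter over its top 16 mm, by which it is gripped from above (below the collar the cone starts 45 mm wide); about 380 g. Origin: centre of the underside; z up its axis.
- mould_large: the largest of four loose brass moulds: a hollow truncated cone, open at top and bottom, standing on its wide end, 76 mm tall, base 76 mm in diameter, with a cylindrical collar 60 mm in outer diameter over its top 16 mm, by which it is gripped from above (below the collar the cone starts 55 mm wide); about 550 g. Origin: centre of the underside; z up its axis.
- pad_a: one of four identical fixed black rubber discs, 82 mm in diameter and 3 mm thick with a small grey centre dot, 90 mm apart in one straight row on a flat aluminium drying rail (92 mm wide, 470 mm long, 8 mm thick). Which letter lies where in the row changes from start to start. Origin: centre of the underside, 8 mm above the table; a mould stands on its top, 11 mm above the table.
- pad_b: one of four identical fixed black rubber discs, 82 mm in diameter and 3 mm thick with a small grey centre dot, 90 mm apart in one straight row on a flat aluminium drying rail (92 mm wide, 470 mm long, 8 mm thick). Which letter lies where in the row changes from start to start. Origin: centre of the underside, 8 mm above the table; a mould stands on its top, 11 mm above the table.
- pad_c: one of four identical fixed black rubber discs, 82 mm in diameter and 3 mm thick with a small grey centre dot, 90 mm apart in one straight row on a flat aluminium drying rail (92 mm wide, 470 mm long, 8 mm thick). Which letter lies where in the row changes from start to start. Origin: centre of the underside, 8 mm above the table; a mould stands on its top, 11 mm above the table.
- pad_d: one of four identical fixed black rubber discs, 82 mm in diameter and 3 mm thick with a small grey centre dot, 90 mm apart in one straight row on a flat aluminium drying rail (92 mm wide, 470 mm long, 8 mm thick). Which letter lies where in the row changes from start to start. Origin: centre of the underside, 8 mm above the table; a mould stands on its top, 11 mm above the table.
- post: fixed upright steel pin, 14 mm in diameter, with a black ball knob (50 mm tall in all, 24 mm wide) at one end of the drying rail, in line with the pads, 70 mm from the centre of the nearest pad; it may be at either end (the other end has only a low flat steel bar, 8 mm high). Origin: centre of its foot, 8 mm above the table.
Not all that is in view belongs to the job. What is shaped like the mould_medium but blue or red is not meant.

How it is judged (in metres and radians):
At the end, for the whole second after the job is handed in: Counting from the knobbed post, the largest, second largest, second smallest and smallest mould stand on the first, second, third and fourth pad: each upright (within 0.1 rad) on the pad's top, its centre within 14 mm of the pad's centre, released and at rest ((horizontal distance between mould_large and pad_a below 0.014 m or horizontal distance between mould_large and pad_b below 0.014 m or horizontal distance between mould_large and pad_c below 0.014 m or horizontal distance between mould_large and pad_d below 0.014 m) and horizontal distance between mould_large and post between 0.04 and 0.1 m and angle between each of mould_large, mould_medium, mould_small, mould_tiny's own z axis and vertical below 0.1 rad and height (world z) of mould_large between 0.007 and 0.016 m and linear speed of each of mould_large, mould_medium, mould_small, mould_tiny below 0.02 m/s and angular speed of each of mould_large, mould_medium, mould_small, mould_tiny below 0.2 rad/s and (horizontal distance between mould_medium and pad_a below 0.014 m or horizontal distance between mould_medium and pad_b below 0.014 m or horizontal distance between mould_medium and pad_c below 0.014 m or horizontal distance between mould_medium and pad_d below 0.014 m) and horizontal distance between mould_medium and post between 0.13 and 0.19 m and height (world z) of mould_medium between 0.007 and 0.016 m and (horizontal distance between mould_small and pad_a below 0.014 m or horizontal distance between mould_small and pad_b below 0.014 m or horizontal distance between mould_small and pad_c below 0.014 m or horizontal distance between mould_small and pad_d below 0.014 m) and horizontal distance between mould_small and post between 0.22 and 0.28 m and height (world z) of mould_small between 0.007 and 0.016 m and (horizontal distance between mould_tiny and pad_a below 0.014 m or horizontal distance between mould_tiny and pad_b below 0.014 m or horizontal distance between mould_tiny and pad_c below 0.014 m or horizontal distance between mould_tiny and pad_d below 0.014 m) and horizontal distance between mould_tiny and post between 0.31 and 0.37 m and height (world z) of mould_tiny between 0.007 and 0.016 m); the robot touches nothing.
It fails at once if a mould is tipped over (leans more than 0.8 rad) (angle between any of mould_tiny, mould_small, mould_medium, mould_large's own z axis and vertical above 0.8 rad).
It also fails if it takes over 99 s, if anything falls off the work surface, if the arm or the gripper's body presses on something with over 40 N, if the wrist force passes 120 N, or if a joint passes its speed limit or range.

## Working session

There is one attempt and no reset: what is moved stays moved. The work goes in short steps, Python scripts to look and compute and a tool call to move; the robot and the scene stay as the last step left them, time stands still between calls to the robot, and variables do not carry over. Pictures are saved under pics/ and viewed, and the job is handed in when it is done.

Besides the shell and the picture viewer there is one more tool, called after "Request:" as name(argument=value, ...), one argument or row to a line, values as JSON. servo_tool: Moves the arm, as the interface text tells. Its arguments: {"type":"object","properties":{"commands":{"type":"array","items":{"type":"array"}},"force":{"type":"number"}},"required":["commands"]}

```bash
mkdir -p pics; python3 - <<'E'
from bench import bot
import cv2
o=bot.get_obs();print(o, bot.pinch_z)
for n in("top","side","wrist"):
    c=bot.calibration(n);print(n,c)
    cv2.imwrite(f"pics/{n}0.png",bot.camera(n)[:,:,::-1])
E
```

```text
{'clock': 0.0, 'joints': array([63.9371009 , 27.3757673 ,  1.28127611, 89.17837484, -0.65914859,
       63.55823089, -4.76112894]), 'dq': array([-0.01866194, -0.00800057,  0.12750636, -0.06847323,  0.07474313,
       -0.01173754, -0.02575596]), 'joint_efforts': array([-9.15849305e-04, -5.96447575e+01,  1.60801850e+00, -2.81197429e+01,
        1.25551934e-02,  9.26978333e-03, -1.90103890e-05]), 'tool_pos': array([ 229.1865838 , -634.26786302,  230.32602472]), 'tool_rot': array([-1.79895309e+02,  8.18911950e-03,  1.98693495e+01]), 'ft_force': array([ 0.80620787, -0.34874851,  0.52669469]), 'wrist_torque': array([-0.02403413,  0.01464268,  0.02895658]), 'finger_gap': 0.9975016823788508} -18.700000000000003
top {'K': array([[516.2055372 ,   0.        , 319.91570145],
       [  0.        , 516.2055372 , 244.36954498],
       [  0.        ,   0.        ,   1.        ]]), 'view': array([[-1.43292825e-02, -9.99540323e-01,  2.67173132e-02,
         5.30483708e+00],
       [ 9.87571078e-01, -9.96497256e-03,  1.56856830e-01,
        -5.05982502e+02],
       [-1.56518489e-01,  2.86328916e-02,  9
[... 460 characters left out ...]
05310e+02],
       [-2.37408292e-01, -6.82137767e-01,  6.91610707e-01,
        -8.59379708e+02],
       [ 0.00000000e+00,  0.00000000e+00,  0.00000000e+00,
         1.00000000e+00]])}
wrist {'K': array([[371.64829954,   0.        , 315.4710733 ],
       [  0.        , 371.64829954, 240.36779913],
       [  0.        ,   0.        ,   1.        ]]), 'view': array([[ 3.39571994e-01, -9.40580029e-01, -2.64090910e-04,
        -6.73753584e+02],
       [ 9.02056022e-01,  3.25743409e-01, -2.83171617e-01,
         3.59985309e+01],
       [ 2.66431593e-01,  9.59189257e-02,  9.59069218e-01,
        -3.78092903e+02],
       [ 0.00000000e+00,  0.00000000e+00,  0.00000000e+00,
         1.00000000e+00]])}
```

View pics/top0.png

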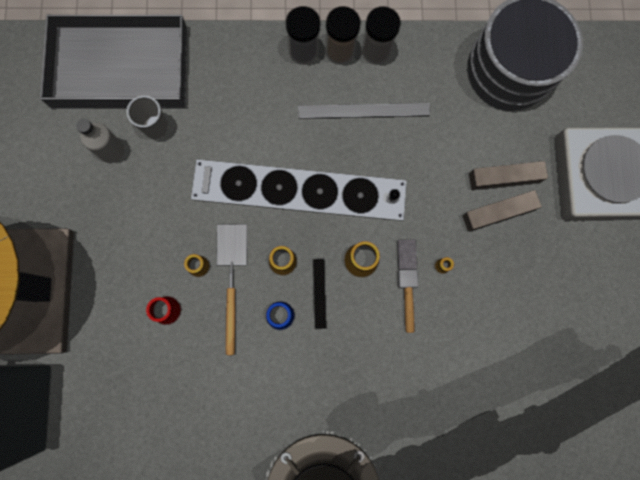

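View pics/side0.png

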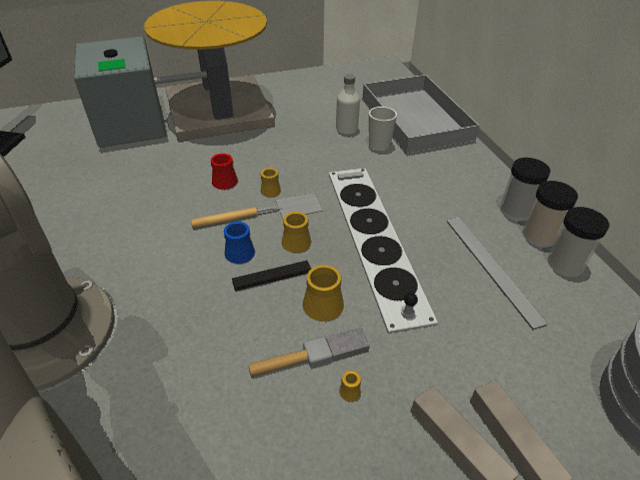

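View pics/wrist0.png

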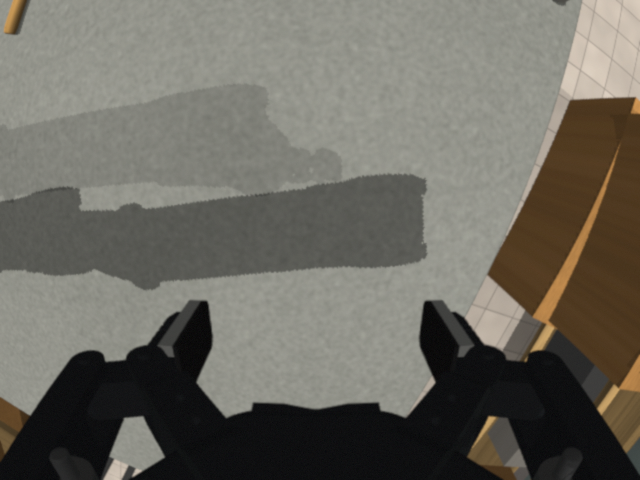

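The top view shows brass moulds at (195,264), (282,260), (364,258) and (446,264). The look-alikes are red at (160,310) and blue at (280,315). The pads run from (238,183) to (361,195), and the knobbed post is on the right at (395,195). I'll check this in an enlarged crop.

```bash
cat > h.py <<'E'
import numpy as np,cv2
def pix2w(cal,u,v,z):
    K=np.array(cal["K"]);V=np.array(cal["view"]);R=V[:3,:3];t=V[:3,3]
    d=np.linalg.inv(K)@np.array([u,v,1.]);d=np.array([d[0],-d[1],-d[2]])
    d=R.T@d;o=-R.T@t;return (o+d*(z-o[2])/d[2])[:2]
def w2pix(cal,p):
    K=np.array(cal["K"]);V=np.array(cal["view"]);c=V[:3,:3]@np.array(p,float)+V[:3,3];c=np.array([c[0],-c[1],-c[2]])
    q=K@c;return q[:2]/q[2]
E
python3 - <<'E'
from bench import bot
from h import *
im=cv2.imread("pics/top0.png");cal=bot.calibration("top")
c=cv2.resize(im[150:340,140:470],None,fx=2.4,fy=2.4,interpolation=cv2.INTER_CUBIC)
cv2.imwrite("pics/topcrop.png",c)
# pads: dark blobs
g=im.max(2).astype(np.uint8)
for (u,v) in [(238,183),(279,187),(320,191),(361,195)]:
    m=np.zeros_like(g);m[v-22:v+22,u-20:u+21]=(g[v-22:v+22,u-20:u+21]<70)
    n,l,s,ce=cv2.connectedComponentsWithStats(m)
    i=1+np.argmax(s[1:,4]);
    mm=(l==i).astype(np.uint8);cs,_=cv2.findContours(mm,0,1);e=cv2.fitEllipse(max(cs,key=len))
    print("pad",e,pix2w(cal,*e[0],11))
hsv=cv2.cvtColor(im,cv2.COLOR_BGR2HSV)
for nm,u,v,h in [("small",195,264,52),("medium",282,260,64),("large",364,258,76),("tiny",446,264,40),("red",160,310,64),("blue",280,315,64)]:
    w=24
    m=np.zeros(g.shape,np.uint8);m[v-w:v+w,u-w:u+w]=(hsv[v-w:v+w,u-w:u+w,1]>110)
    n,l,s,ce=cv2.connectedComponentsWithStats(m);i=1+np.argmax(s[1:,4])
    print(nm,s[i],ce[i],pix2w(cal,*ce[i],h),pix2w(cal,*ce[i],h/2))
E
```

```text
pad ((238.15060424804688, 182.98402404785156), (33.73174285888672, 34.65735626220703), 79.10604095458984) [649.20740199 176.36129397]
pad ((278.8967590332031, 187.0648193359375), (33.75190734863281, 34.42909240722656), 81.81974029541016) [639.32254834  86.85065574]
pad ((319.39776611328125, 191.15032958984375), (33.74020767211914, 34.568111419677734), 104.66317749023438) [629.41320774  -2.27923898]
pad ((359.9574890136719, 195.10104370117188), (33.69196701049805, 34.409297943115234), 108.36022186279297) [619.79125871 -91.70420579]
small [184 254  25  22 317] [196.58359621 264.92429022] [463.73683808 254.50772549] [466.87325495 259.98327279]
medium [269 246  27  29 392] [282.22704082 261.15561224] [468.11653268  77.62094978] [472.1539216   79.05852127]
large [345 241  35  36 581] [360.50774527 260.02581756] [467.17317885 -82.04440772] [471.98842093 -86.14913602]
tiny [435 257  19  16 191] [444.02617801 264.64921466] [ 459.96317075 -262.55079937] [ 462.27878843 -267.99273822]
red [146 297  35  27 579] [163.9343696  309.84974093] [372.21285641 315.06609306] [373.33420604 323.72340205]
blue [266 302  28  27 355] [280.06760563 315.42253521] [357.9149138   82.28818747] [358.60152136  83.8676706 ]
```

View pics/topcrop.png

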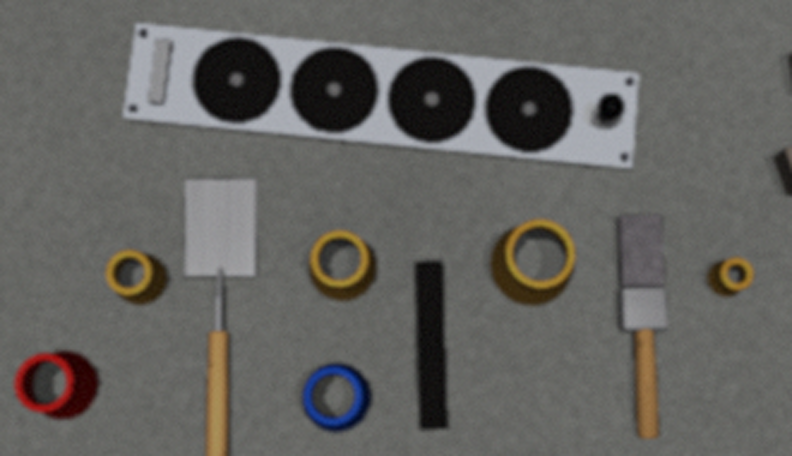

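The crop confirms the choice: brass rings at crop (130,273) small, (341,259) medium, (540,254) large and (736,274) tiny, with the post's knob at (611,107). Next I'll fit the bright collar rims.

```bash
python3 - <<'E'
from bench import bot
from h import *
cal=bot.calibration("top");sc=bot.calibration("side")
im=cv2.imread("pics/top0.png");f=4
big=cv2.resize(im,None,fx=f,fy=f,interpolation=cv2.INTER_CUBIC)
side=cv2.imread("pics/side0.png");sb=cv2.resize(side,None,fx=3,fy=3,interpolation=cv2.INTER_CUBIC)
for nm,u,v,h,r in [("small",194.2,263.7,52,20),("medium",282.1,257.9,64,25),("large",365,255.8,76,30),("tiny",446.7,264.2,40,15)]:
    cu,cv=int(u*f),int(v*f);w=int((r/1.9+5)*f)
    c=big[cv-w:cv+w,cu-w:cu+w].astype(int)
    R=c[:,:,2];sat=(c[:,:,2]-c[:,:,0])
    m=((R>120)&(sat>60)).astype(np.uint8)
    cs,_=cv2.__class__ and __import__('cv2').findContours(m,0,1) if False else (None,None)
    import cv2 as C
    cs,_=C.findContours(m,C.RETR_EXTERNAL,C.CHAIN_APPROX_NONE)
    k=max(cs,key=C.contourArea);e=C.fitEllipse(C.convexHull(k))
    uu=(e[0][0]+cu-w+.5)/f-.5;vv=(e[0][1]+cv-w+.5)/f-.5
    p=pix2w(cal,uu,vv,h)
    print(nm,R.max(),(round(uu,2),round(vv,2)),np.array(e[1])/f*1.93,p.round(1),"side px",w2pix(sc,[*p,h]).round(1))
    for a in np.linspace(0,2*np.pi,60):
        q=w2pix(sc,[p[0]+r*np.cos(a),p[1]+r*np.sin(a),h]);C.circle(sb,tuple((q*3+1).astype(int)),1,(255,255,0),-1)
for p in [(649.2,176.4),(639.3,86.9),(629.4,-2.3),(619.8,-91.7)]:
    for a in np.linspace(0,2*np.pi,60):
        q=w2pix(sc,[p[0]+41*np.cos(a),p[1]+41*np.sin(a),11]);C.circle(sb,tuple((q*3+1).astype(int)),1,(255,255,0),-1)
    q=w2pix(sc,[*p,11]);C.circle(sb,tuple((q*3+1).astype(int)),2,(0,0,255),-1)
C.imwrite("pics/s1.png",sb[480:1230,690:1320])
E
```

```text
small 161 (193.05, 263.01) [35.1310631  36.55968231] [467.8 261.8] side px [268.6 172.4]
medium 163 (280.93, 257.23) [45.11819319 45.92003948] [476.3  80.3] side px [294.9 219.1]
large 163 (364.78, 255.17) [54.47126162 55.49625385] [477.1 -91. ] side px [323.2 276.8]
tiny 158 (446.76, 263.54) [24.90662924 26.27149773] [ 462.3 -268.5] side px [350.8 378. ]
```

View pics/s1.png

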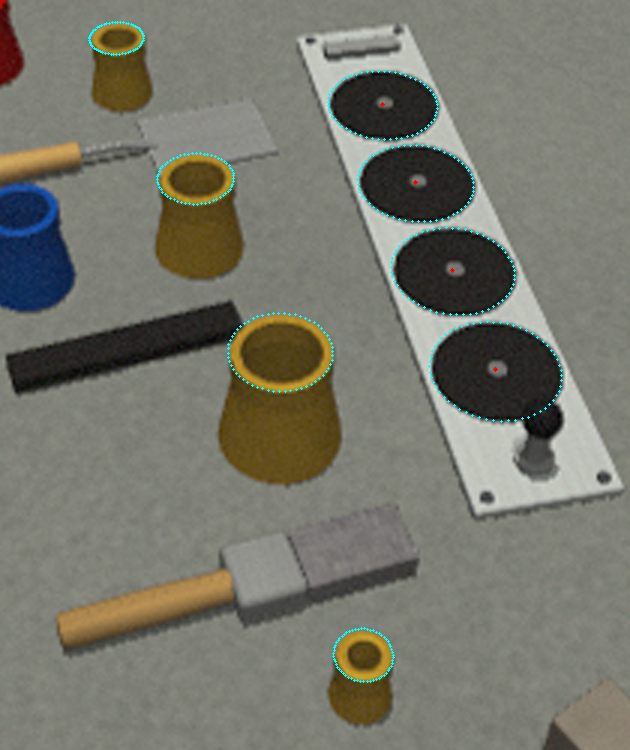

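Top and side views agree to about 1 mm. I'll write a planner that turns a target into tool-axis shifts, and start with tiny.

```bash
cat > plan.py <<'E'
import sys
from bench import bot
from h import *
from math import *
def plan(x,y,z,yaw=83.7):
    o=bot.get_obs();p=o["tool_pos"];a=o["tool_rot"]
    d=np.array([x,y,z])-p;dy=(yaw-a[2]+180)%360-180
    n=max(1,ceil(max(np.linalg.norm(d)/60,abs(dy)/10.2)))
    print("clock",round(o["clock"],2),"pos",p.round(1),"rot",a.round(1),"gap",round(o["finger_gap"],3),"F",o["ft_force"].round(1),"j",o["joints"].round(0))
    for i in range(n):
        t=radians(a[2]+dy*i/n);s=d/n
        print("[%.2f,%.2f,%.2f] %.3f"%((cos(t)*s[0]+sin(t)*s[1])/10,(sin(t)*s[0]-cos(t)*s[1])/10,-s[2]/10,-radians(dy)/n),end="; ")
    print("n",n)
if __name__=="__main__":plan(*map(float,sys.argv[1:]))
E
python3 plan.py 462.5 -268.5 150
```

```text
clock 0.15 pos [ 229.3 -634.4  230.6] rot [-179.9    0.    19.9] gap 1.003 F [0.4 0.1 0.3] j [64. 27.  1. 89. -1. 64. -5.]
[4.30,-3.31,1.01] -0.139; [4.71,-2.68,1.01] -0.139; [5.04,-2.00,1.01] -0.139; [5.27,-1.28,1.01] -0.139; [5.40,-0.54,1.01] -0.139; [5.42,0.22,1.01] -0.139; [5.34,0.97,1.01] -0.139; [5.15,1.70,1.01] -0.139; n 8
```

Request:
servo_tool(
  commands=[
    [8.5,[4.3,-3.3,1.0],-0.139],
    [8.5,[4.7,-2.7,1.0],-0.139],
    [8.5,[5.0,-2.0,1.0],-0.139],
    [8.5,[5.3,-1.3,1.0],-0.139],
    [8.5,[5.4,-0.5,1.0],-0.139],
    [8.5,[5.4,0.2,1.0],-0.139],
    [8.5,[5.3,1.0,1.0],-0.139],
    [8.5,[5.2,1.7,1.0],-0.139],
  ],
)

```text
clock: 1.15
tool_pos: [460.8, -260.0, 146.8]
tool_rot: [-179.9, 0.1, 85.1]
ft_force: [0.5, 0.6, -1.0]
finger_gap: 0.995
```

```bash
python3 plan.py 462.5 -268.5 110
```

```text
clock 1.15 pos [ 460.8 -260.   146.8] rot [-1.799e+02  1.000e-01  8.510e+01] gap 0.995 F [ 0.5  0.6 -1. ] j [ 40.  21. -21. 113.  10.  48.   9.]
[-0.83,0.24,3.68] 0.024; n 1
```

Request:
servo_tool(
  commands=[
    [5.5,[-0.8,0.2,3.7],0.024],
    [5.5,[0,0,0],0],
    [5.5,[0,0,0],0],
    [5.5,[0,0,0],0],
  ],
)

```text
clock: 1.65
tool_pos: [465.2, -263.7, 110.8]
tool_rot: [180.0, 0.0, 84.2]
ft_force: [0.3, 0.9, 0.0]
finger_gap: 0.64
```

```bash
python3 - <<'E'
from bench import bot
import cv2
cv2.imwrite("pics/w1.png",bot.camera("wrist")[:,:,::-1])
s=bot.camera("side")[:,:,::-1];cv2.imwrite("pics/s2.png",cv2.resize(s[180:430,230:480],None,fx=2.4,fy=2.4,interpolation=2))
E
python3 plan.py 462.5 -268.5 13
```

```text
clock 1.75 pos [ 465.4 -263.7  110.9] rot [179.9   0.   84.2] gap 0.643 F [-0.4 -0.3  0.3] j [ 39.  24. -20. 113.  11.  44.   7.]
[-0.25,-0.12,4.90] 0.004; [-0.25,-0.12,4.90] 0.004; n 2
```

View pics/w1.png

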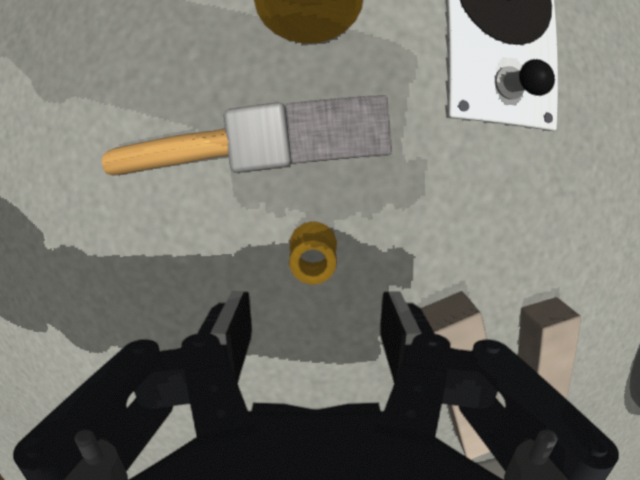

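View pics/s2.png

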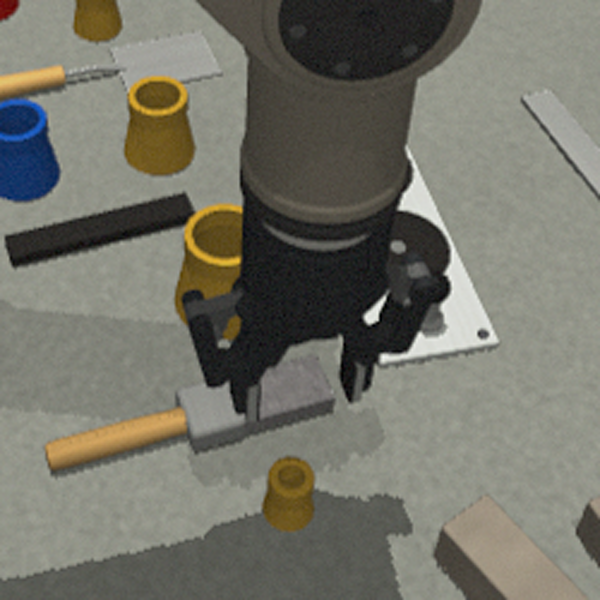

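```bash
cat >> h.py <<'E'
def wpix(cal,p):
    K=np.array(cal["K"]);V=np.array(cal["view"]);c=V[:3,:3]@np.array(p,float)+V[:3,3];c=np.array([c[0],-c[1],-c[2]])
    r=np.hypot(c[0],c[1]);th=np.arctan2(r,c[2]);return np.array([K[0,2],K[1,2]])+K[0,0]*th*c[:2]/max(r,1e-9)
def wpix2w(cal,u,v,z):
    K=np.array(cal["K"]);V=np.array(cal["view"]);d=np.array([u,v])-[K[0,2],K[1,2]];r=np.hypot(*d);th=r/K[0,0]
    d=np.array([*(d/max(r,1e-9)*np.sin(th)),np.cos(th)]);d=V[:3,:3].T@np.array([d[0],-d[1],-d[2]]);o=-V[:3,:3].T@V[:3,3]
    return (o+d*(z-o[2])/d[2])[:2]
E
python3 - <<'E'
from bench import bot
from h import *
c=bot.calibration("wrist");print(wpix(c,[462.5,-268.5,40]),wpix2w(c,313,263,40),wpix(c,bot.get_obs()["tool_pos"]))
E
```

```text
[311.28614752 263.43761413] [ 463.56992299 -268.32341836] [315.42065493 309.19716291]
```

Wrist view agrees with (463,-268.4) for tiny, whose rim is at (313,263). Descending.

Request:
servo_tool(
  commands=[
    [5.5,[-0.5,-0.2,3.5],0.004],
    [5.5,[0,0,3.5],0],
    [5.5,[0,0,1.5],0],
    [5.5,[0,0,0],0],
  ],
)

```text
clock: 2.25
tool_pos: [465.3, -271.6, 27.5]
tool_rot: [179.6, 0.2, 83.8]
ft_force: [0.7, -0.7, -0.5]
finger_gap: 0.641
```

```bash
python3 plan.py 463.2 -268.5 12
```

```text
clock 2.25 pos [ 465.3 -271.6   27.5] rot [179.6   0.2  83.8] gap 0.641 F [ 0.7 -0.7 -0.5] j [ 37.  32. -17. 116.  16.  34.   3.]
[0.28,-0.24,1.55] 0.002; n 1
```

Request:
servo_tool(
  commands=[
    [5.5,[0.3,-0.2,1.5],0],
    [5.5,[0,0,0],0],
    [5.5,[0,0,0],0],
  ],
)

```text
clock: 2.62
tool_pos: [465.2, -269.0, 13.9]
tool_rot: [179.3, 0.3, 83.8]
ft_force: [0.2, 0.3, 0.2]
finger_gap: 0.646
```

```bash
python3 plan.py 463.2 -268.5 12;python3 - <<'E'
from bench import bot
import cv2
s=bot.camera("side")[:,:,::-1];cv2.imwrite("pics/s3.png",cv2.resize(s[300:430,280:430],None,fx=4,fy=4,interpolation=2))
E
```

```text
clock 2.62 pos [ 465.2 -269.    13.9] rot [179.3   0.3  83.8] gap 0.646 F [0.2 0.3 0.2] j [ 36.  33. -16. 116.  17.  32.   2.]
[0.02,-0.21,0.19] 0.002; n 1
```

View pics/s3.png

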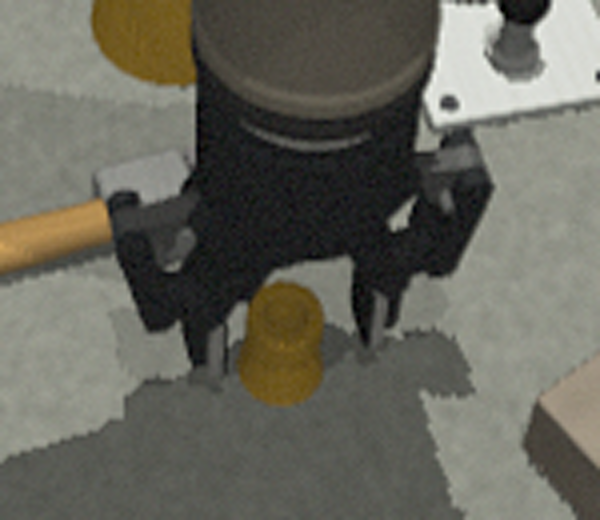

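The fingers straddle tiny (rim about (285,310) in the crop). Closing.

Request:
servo_tool(
  commands=[
    [2.0,[0,0,0],0],
    [2.0,[0,0,0],0],
    [2.0,[0,0,0],0],
    [2.0,[0,0,0],0],
    [2.0,[0,0,0],0],
  ],
  force=45,
)

```text
clock: 3.3
tool_pos: [465.5, -269.1, 14.6]
tool_rot: [179.3, 0.3, 83.8]
ft_force: [-0.5, -0.3, -0.5]
finger_gap: 0.328
```

Request:
servo_tool(
  commands=[
    [2.0,[0,0,-1],0],
    [2.0,[0,0,-2],0],
    [2.0,[0,0,-3],0],
    [2.0,[0,0,-4],0],
    [2.0,[0,0,-3],0],
    [2.0,[0,0,-1],0],
  ],
)

```text
clock: 4.05
tool_pos: [462.4, -267.4, 159.7]
tool_rot: [179.5, 0.3, 83.8]
ft_force: [0.4, 0.0, -2.1]
finger_gap: 0.325
```

```bash
python3 - <<'E'
from bench import bot
import cv2
cv2.imwrite("pics/w4.png",bot.camera("wrist")[:,:,::-1])
s=bot.camera("side")[:,:,::-1];cv2.imwrite("pics/s4.png",cv2.resize(s[250:430,280:430],None,fx=3,fy=3,interpolation=2))
E
python3 plan.py 649.2 176.4 150
```

```text
clock 4.15 pos [ 462.1 -267.3  158.6] rot [179.5   0.3  83.8] gap 0.325 F [-0.4 -0.9 -1.9] j [ 40.  20. -21. 112.   9.  49.   8.]
[5.13,1.54,0.10] 0.000; [5.13,1.53,0.10] 0.000; [5.13,1.53,0.10] 0.000; [5.13,1.53,0.10] 0.000; [5.13,1.53,0.10] 0.000; [5.13,1.53,0.10] 0.000; [5.13,1.53,0.10] 0.000; [5.13,1.53,0.10] 0.000; [5.13,1.53,0.10] 0.000; n 9
```

View pics/s4.png

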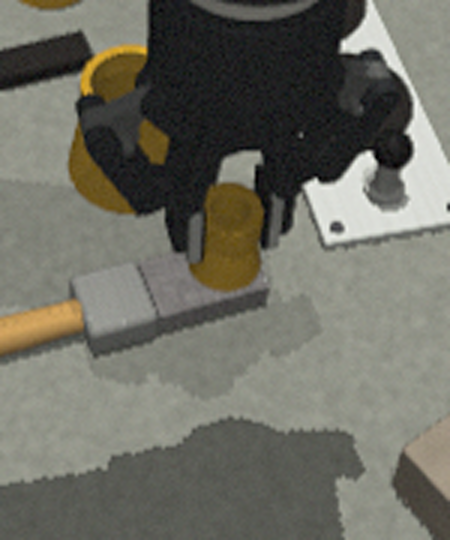

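View pics/w4.png

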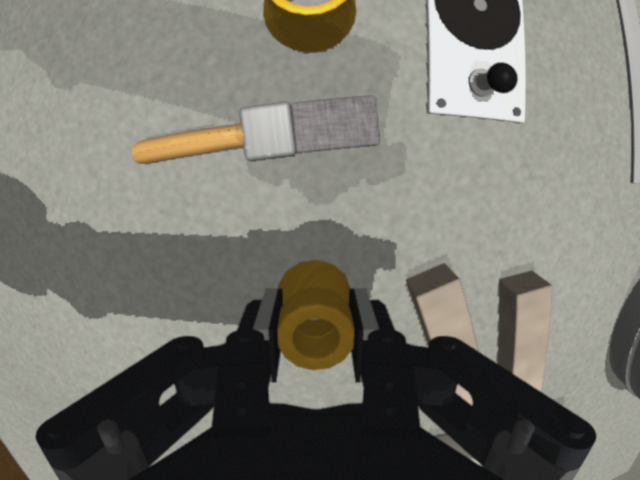

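```bash
python3 - <<'E'
from bench import bot
from h import *
c=bot.calibration("wrist");p=bot.get_obs()["tool_pos"];print(p,wpix2w(c,316,340,p[2]+25.4)-p[:2])
E
```

```text
[ 462.1217736  -267.30861853  158.59044129] [-0.03512826  0.36634688]
```

Request:
servo_tool(
  commands=[
    [2.0,[3,0.9,0],0],
    [2.0,[5.1,1.5,0.1],0],
    [2.0,[5.1,1.5,0.1],0],
    [2.0,[5.1,1.5,0.1],0],
    [2.0,[5.1,1.5,0.1],0],
    [2.0,[5.1,1.5,0.1],0],
    [2.0,[5.1,1.5,0.1],0],
    [2.0,[5.1,1.5,0.1],0],
  ],
)

```text
clock: 5.15
tool_pos: [614.6, 108.4, 135.2]
tool_rot: [-179.3, 0.5, 83.1]
ft_force: [1.2, -0.1, -1.9]
finger_gap: 0.324
```

```bash
python3 plan.py 649.2 176.4 90
```

```text
clock 5.15 pos [614.6 108.4 135.2] rot [-179.3    0.5   83.1] gap 0.324 F [ 1.2 -0.1 -1.9] j [  2.  31. -25.  99.  16.  54. -36.]
[3.58,1.31,2.26] -0.005; [3.57,1.33,2.26] -0.005; n 2
```

Request:
servo_tool(
  commands=[
    [2.0,[3.3,1.2,1],0],
    [2.0,[3.0,1.2,1.5],0],
    [2.0,[0.4,0.2,1],0],
    [2.0,[0,0,0.5],0],
    [2.0,[0,0,0],0],
  ],
)

```text
clock: 5.78
tool_pos: [643.9, 177.4, 84.0]
tool_rot: [-178.6, 0.6, 83.5]
ft_force: [0.5, -1.1, -1.4]
finger_gap: 0.327
```

```bash
python3 plan.py 649.2 176.4 28
```

```text
clock 5.78 pos [643.9 177.4  84. ] rot [-178.6    0.6   83.5] gap 0.327 F [ 0.5 -1.1 -1.4] j [ -4.  38. -24.  94.  18.  53. -41.]
[-0.04,0.54,5.60] -0.003; n 1
```

Request:
servo_tool(
  commands=[
    [2.0,[0,0.4,1.5],0],
    [2.0,[0,0.2,2],0],
    [2.0,[0,0,1],0],
    [2.0,[0,0,0.3],0],
    [2.0,[0,0,0],0],
  ],
)

```text
clock: 6.4
tool_pos: [649.2, 172.7, 32.7]
tool_rot: [-178.7, 0.7, 83.3]
ft_force: [-0.2, -0.2, -1.7]
finger_gap: 0.329
```

```bash
python3 plan.py 649.2 176.4 27
```

```text
clock 6.4 pos [649.2 172.7  32.7] rot [-178.7    0.7   83.3] gap 0.329 F [-0.2 -0.2 -1.7] j [ -5.  42. -22.  95.  20.  49. -42.]
[0.37,-0.04,0.57] -0.007; n 1
```

Request:
servo_tool(
  commands=[
    [2.0,[0.4,0,0.4],0],
    [2.0,[0,0,0.1],0],
    [2.0,[0,0,0],0],
  ],
)

```text
clock: 6.78
tool_pos: [650.3, 177.7, 28.5]
tool_rot: [-178.8, 0.7, 83.3]
ft_force: [-0.9, 0.6, -1.3]
finger_gap: 0.33
```

```bash
python3 plan.py 649.2 176.4 26; python3 - <<'E'
from bench import bot
import cv2
s=bot.camera("side")[:,:,::-1];cv2.imwrite("pics/s5.png",cv2.resize(s[130:330,280:480],None,fx=3,fy=3,interpolation=2))
E
```

```text
clock 6.78 pos [650.3 177.7  28.5] rot [-178.8    0.7   83.3] gap 0.33 F [-0.9  0.6 -1.3] j [ -5.  43. -22.  94.  20.  48. -43.]
[-0.14,-0.09,0.25] -0.006; n 1
```

View pics/s5.png

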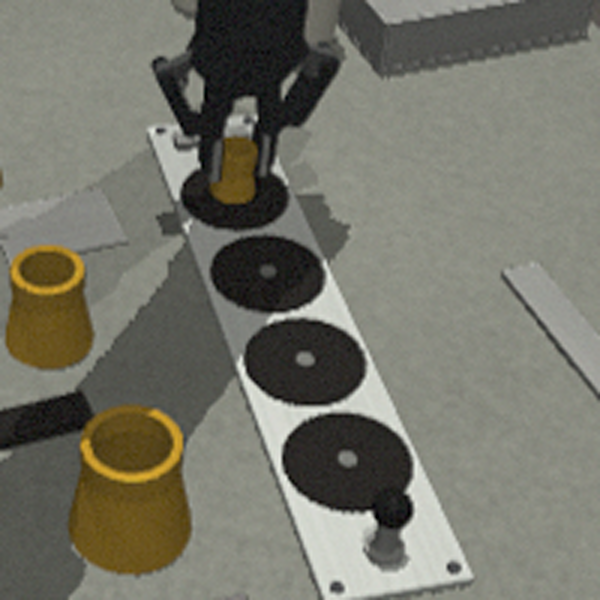

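Tiny hangs just above the pad (crop (236,185)) and upright. I'll lower it 2 mm and release.

Request:
servo_tool(
  commands=[
    [2.0,[0,0,0.15],0],
    [2.0,[0,0,0.1],0],
    [2.0,[0,0,0],0],
  ],
)

```text
clock: 7.2
tool_pos: [650.4, 177.7, 26.3]
tool_rot: [-178.8, 0.6, 83.3]
ft_force: [0.4, 0.2, -1.5]
finger_gap: 0.331
```

Request:
servo_tool(
  commands=[
    [2.0,[0,0,0.1],0],
    [3.6,[0,0,0],0],
    [4.5,[0,0,0],0],
    [5.5,[0,0,0],0],
    [5.5,[0,0,0],0],
    [5.5,[0,0,-1.5],0],
    [5.5,[0,0,-4],0],
    [5.5,[0,0,-5],0],
  ],
)

```text
clock: 8.2
tool_pos: [650.8, 177.9, 131.2]
tool_rot: [-178.5, 0.8, 83.4]
ft_force: [0.3, -0.2, -0.4]
finger_gap: 0.65
```

Request:
servo_tool(
  commands=[
    [5.5,[0,0,-2],0],
    [5.5,[0,0,0],0],
  ],
)

```text
clock: 8.45
tool_pos: [654.3, 179.6, 158.9]
tool_rot: [-179.0, 0.5, 83.3]
ft_force: [0.2, 0.9, 0.2]
finger_gap: 0.641
```

```bash
python3 - <<'E'
from bench import bot
import cv2
cv2.imwrite("pics/w6.png",bot.camera("wrist")[:,:,::-1])
s=bot.camera("side")[:,:,::-1];cv2.imwrite("pics/s6.png",cv2.resize(s[130:330,280:480],None,fx=3,fy=3,interpolation=2))
E
python3 plan.py 467.8 261.8 130
```

```text
clock 8.55 pos [653.2 179.1 156.4] rot [-178.8    0.6   83.4] gap 0.649 F [ 0.1 -0.6 -0.3] j [ -4.  34. -25.  90.  16.  60. -39.]
[1.52,-4.84,0.66] -0.002; [1.53,-4.84,0.66] -0.002; [1.53,-4.84,0.66] -0.002; [1.54,-4.84,0.66] -0.002; n 4
```

View pics/w6.png

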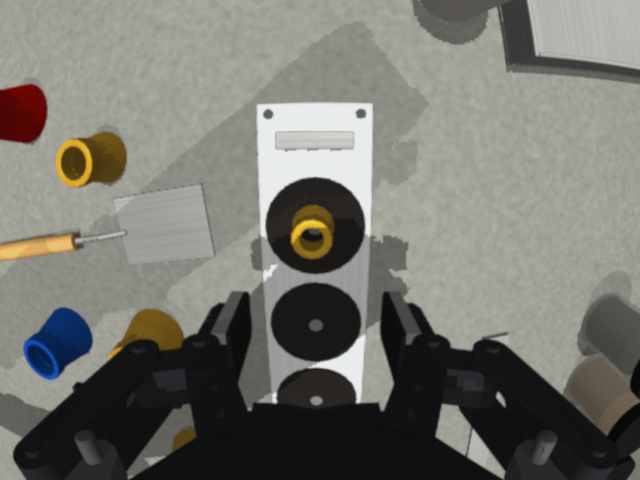

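View pics/s6.png

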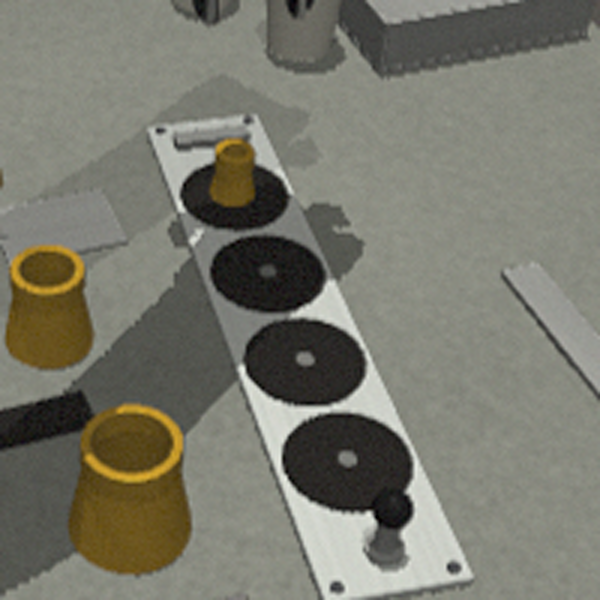

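Tiny stands upright on the pad (wrist rim at (312,239), side crop (235,151)). I'll check the numbers and go to small.

```bash
python3 - <<'E'
from bench import bot
from h import *
print(wpix2w(bot.calibration("wrist"),312,239.5,51), pix2w(bot.calibration("side"),358.3,180.3,51))
c=bot.calibration("wrist");print("small by wrist",wpix2w(c,75,162,52))
E
```

```text
[648.5120147  178.54518885] [648.89057368 176.09371116]
small by wrist [472.76891314 261.72786462]
```

Request:
servo_tool(
  commands=[
    [6.5,[1.5,-4.8,0],0],
    [6.5,[1.5,-4.8,0],0],
    [6.5,[1.5,-4.8,0],0],
    [6.5,[1.5,-4.8,0],0],
    [6.5,[0,0,0],0],
  ],
)

```text
clock: 9.18
tool_pos: [460.5, 260.4, 152.7]
tool_rot: [-178.2, 1.0, 83.3]
ft_force: [0.3, -0.2, -0.1]
finger_gap: 0.758
```

```bash
python3 plan.py 467.8 261.8 90;python3 - <<'E'
from bench import bot
import cv2
cv2.imwrite("pics/w7.png",bot.camera("wrist")[:,:,::-1])
E
```

```text
clock 9.18 pos [460.5 260.4 152.7] rot [-178.2    1.    83.3] gap 0.758 F [ 0.3 -0.2 -0.1] j [-12.  23. -29. 110.  13.  52. -55.]
[0.11,0.36,3.13] -0.003; [0.11,0.36,3.13] -0.003; n 2
```

View pics/w7.png

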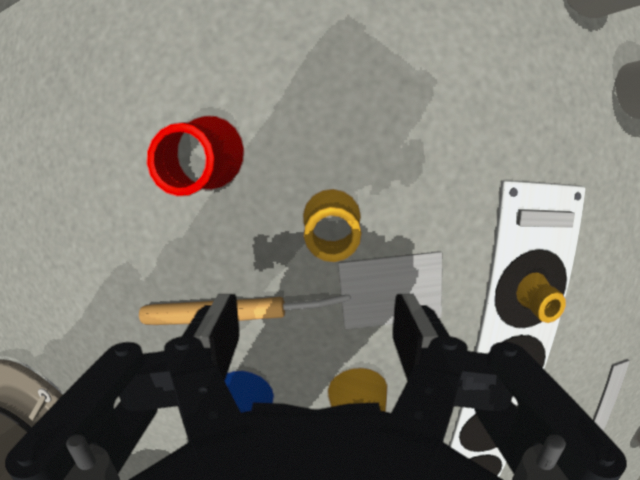

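```bash
cat > plan.py <<'E'
import sys
from bench import bot
from h import *
from math import *
from scipy.spatial.transform import Rotation as Ro
def plan(x,y,z,yaw=83.7):
    o=bot.get_obs();p=o["tool_pos"];a=o["tool_rot"]
    d=np.array([x,y,z])-p;dy=(yaw-a[2]+180)%360-180
    s=Ro.from_euler("xyz",a,degrees=True).inv().apply(d)/10
    n=max(1,ceil(np.linalg.norm(d)/60))
    print("clock",round(o["clock"],2),"pos",p.round(1),"rot",a.round(1),"gap",round(o["finger_gap"],3),"F",o["ft_force"].round(1),"j",o["joints"].round(0))
    print("total",s.round(2),"n",n,"each",(s/n).round(2),"turn",round(-radians(dy),3))
if __name__=="__main__":plan(*map(float,sys.argv[1:]))
E
python3 plan.py 469 262 50; python3 -c "
from bench import bot
from h import *
c=bot.calibration('wrist');print(wpix2w(c,332.5,234.5,52))"
```

```text
clock 9.22 pos [462.6 259.  152.6] rot [-178.3    1.    83.1] gap 0.765 F [ 0.7 -0.4 -0.7] j [-12.  23. -29. 110.  13.  52. -55.]
total [ 0.55  0.91 10.23] n 2 each [0.27 0.45 5.11] turn -0.01
[471.51858197 261.40754688]
```

Request:
servo_tool(
  commands=[
    [6.5,[0.3,0.5,2.5],-0.01],
    [6.5,[0.1,0.4,4],0],
    [6.5,[0,0.1,3],0],
    [6.5,[0,0,1],0],
    [6.5,[0,0,0],0],
  ],
)

```text
clock: 9.85
tool_pos: [475.0, 255.8, 41.7]
tool_rot: [-178.3, 1.1, 83.3]
ft_force: [0.3, 1.0, 0.2]
finger_gap: 0.764
```

```bash
python3 plan.py 469.3 262 26;python3 - <<'E'
from bench import bot
import cv2
s=bot.camera("side")[:,:,::-1];cv2.imwrite("pics/s8.png",cv2.resize(s[100:250,200:350],None,fx=4,fy=4,interpolation=2))
E
```

```text
clock 9.85 pos [475.  255.8  41.7] rot [-178.3    1.1   83.3] gap 0.764 F [0.3 1.  0.2] j [-15.  33. -25. 113.  20.  41. -59.]
total [ 0.58 -0.59  1.57] n 1 each [ 0.58 -0.59  1.57] turn -0.007
```

View pics/s8.png

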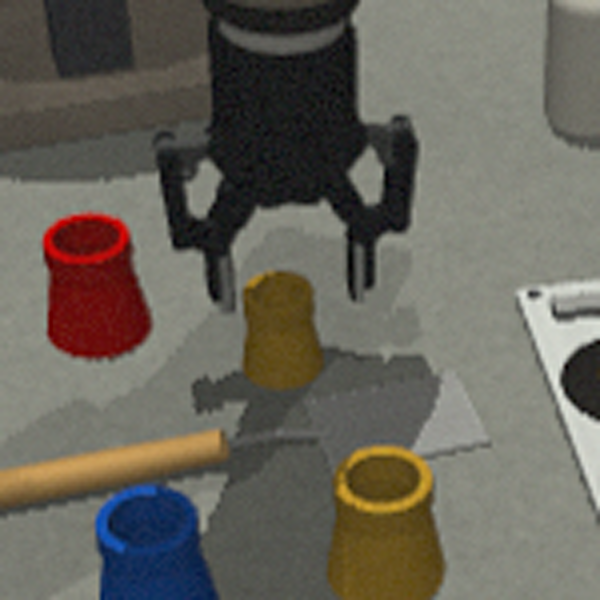

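Request:
servo_tool(
  commands=[
    [6.5,[0.6,-0.5,0.6],0],
    [6.5,[0.1,-0.1,0.9],0],
    [6.5,[0,0,0],0],
  ],
)

```text
clock: 10.28
tool_pos: [470.8, 265.0, 28.5]
tool_rot: [-178.5, 1.0, 83.3]
ft_force: [0.5, 0.3, -0.0]
finger_gap: 0.76
```

```bash
python3 plan.py 469.3 262 25
```

```text
clock 10.28 pos [470.8 265.   28.5] rot [-178.5    1.    83.3] gap 0.76 F [ 0.5  0.3 -0. ] j [-17.  34. -25. 113.  21.  39. -61.]
total [-0.31 -0.1   0.36] n 1 each [-0.31 -0.1   0.36] turn -0.008
```

Request:
servo_tool(
  commands=[
    [6.5,[-0.3,-0.1,0.3],0],
    [3.0,[0,0,0],0],
    [3.0,[0,0,0],0],
    [3.0,[0,0,0],0],
    [3.0,[0,0,0],0],
    [3.0,[0,0,0],0],
  ],
  force=50,
)

```text
clock: 11.02
tool_pos: [469.4, 262.2, 26.3]
tool_rot: [-178.6, 0.9, 83.3]
ft_force: [-0.3, 0.7, 1.4]
finger_gap: 0.452
```

```bash
python3 plan.py 469.3 262 25;python3 - <<'E'
from bench import bot
import cv2
s=bot.camera("side")[:,:,::-1];cv2.imwrite("pics/s9.png",cv2.resize(s[100:250,200:350],None,fx=4,fy=4,interpolation=2))
E
```

```text
clock 11.03 pos [469.4 262.2  26.3] rot [-178.6    0.9   83.3] gap 0.452 F [-0.3  0.7  1.4] j [-16.  34. -25. 114.  21.  39. -61.]
total [-0.02 -0.01  0.13] n 1 each [-0.02 -0.01  0.13] turn -0.007
```

View pics/s9.png

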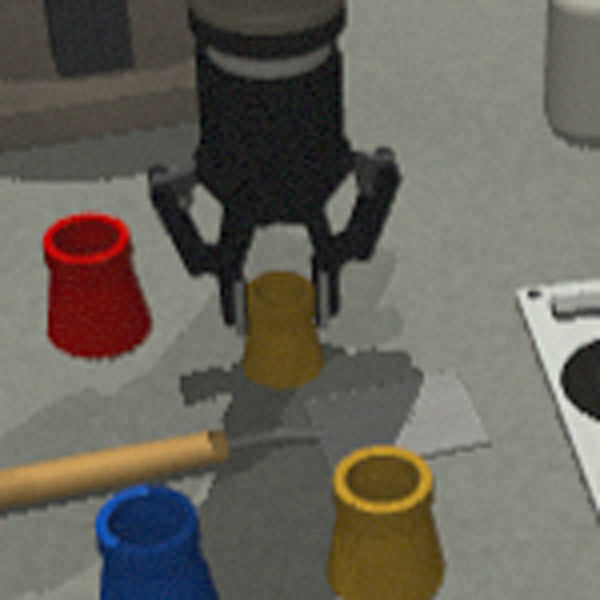

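Small is gripped on its collar (crop (283,310)). Lifting.

Request:
servo_tool(
  commands=[
    [3.0,[0,0,-1],0],
    [3.0,[0,0,-2],0],
    [3.0,[0,0,-4],0],
    [3.0,[0,0,-4],0],
    [3.0,[0,0,-1],0],
    [3.0,[0,0,0],0],
  ],
)

```text
clock: 11.82
tool_pos: [471.8, 262.1, 149.2]
tool_rot: [-178.4, 1.1, 83.3]
ft_force: [0.2, -0.3, -2.9]
finger_gap: 0.449
```

```bash
python3 plan.py 639.3 86.9 110
```

```text
clock 11.82 pos [471.8 262.1 149.2] rot [-178.4    1.1   83.3] gap 0.449 F [ 0.2 -0.3 -2.9] j [-12.  24. -29. 109.  14.  52. -55.]
total [-15.35  18.8    3.69] n 5 each [-3.07  3.76  0.74] turn -0.008
```

Request:
servo_tool(
  commands=[
    [3.0,[-2.0,2.4,0],0],
    [3.0,[-3.3,4.0,0],0],
    [3.0,[-3.3,4.0,0],0],
    [3.0,[-3.3,4.0,0],0],
    [3.0,[-2.3,3.0,0],0],
    [3.0,[-1.0,1.2,0.5],0],
    [3.0,[0,0,0.5],0],
    [3.0,[0,0,0],0],
  ],
)

```text
clock: 12.82
tool_pos: [633.7, 85.3, 121.0]
tool_rot: [-177.2, 1.4, 83.7]
ft_force: [-0.7, 0.7, -2.8]
finger_gap: 0.451
```

```bash
python3 plan.py 639.3 86.9 50
```

```text
clock 12.82 pos [633.7  85.3 121. ] rot [-177.2    1.4   83.7] gap 0.451 F [-0.7  0.7 -2.8] j [  3.  34. -24.  96.  16.  57. -33.]
total [0.39 0.88 7.06] n 2 each [0.2  0.44 3.53] turn 0.0
```

Request:
servo_tool(
  commands=[
    [3.0,[0.2,0.4,1.5],0],
    [3.0,[0.1,0.3,2],0],
    [3.0,[0,0.1,1.5],0],
    [3.0,[0,0,1],0],
    [3.0,[0,0,0],0],
    [3.0,[0,0,0],0],
  ],
)

```text
clock: 13.58
tool_pos: [636.8, 90.5, 55.8]
tool_rot: [-177.1, 1.4, 84.0]
ft_force: [0.8, 0.4, -3.4]
finger_gap: 0.455
```

```bash
python3 plan.py 639.3 86.9 40
```

```text
clock 13.57 pos [636.8  90.5  55.8] rot [-177.1    1.4   84. ] gap 0.455 F [ 0.8  0.4 -3.4] j [  2.  39. -23.  97.  18.  51. -34.]
total [-0.29  0.37  1.57] n 1 each [-0.29  0.37  1.57] turn 0.006
```

Request:
servo_tool(
  commands=[
    [3.0,[-0.3,0.3,0.9],0],
    [3.0,[0,0.1,0.5],0],
    [3.0,[0,0,0],0],
    [3.0,[0,0,0],0],
  ],
)

```text
clock: 14.08
tool_pos: [640.9, 86.2, 41.9]
tool_rot: [-177.2, 1.4, 84.0]
ft_force: [0.4, 0.1, -2.5]
finger_gap: 0.451
```

```bash
python3 plan.py 639.3 86.9 38; python3 - <<'E'
from bench import bot
import cv2
s=bot.camera("side")[:,:,::-1];cv2.imwrite("pics/s10.png",cv2.resize(s[130:330,280:480],None,fx=3,fy=3,interpolation=2))
E
```

```text
clock 14.07 pos [640.9  86.2  41.9] rot [-177.2    1.4   84. ] gap 0.451 F [ 0.4  0.1 -2.5] j [  2.  40. -22.  97.  19.  50. -34.]
total [ 0.06 -0.15  0.4 ] n 1 each [ 0.06 -0.15  0.4 ] turn 0.005
```

View pics/s10.png

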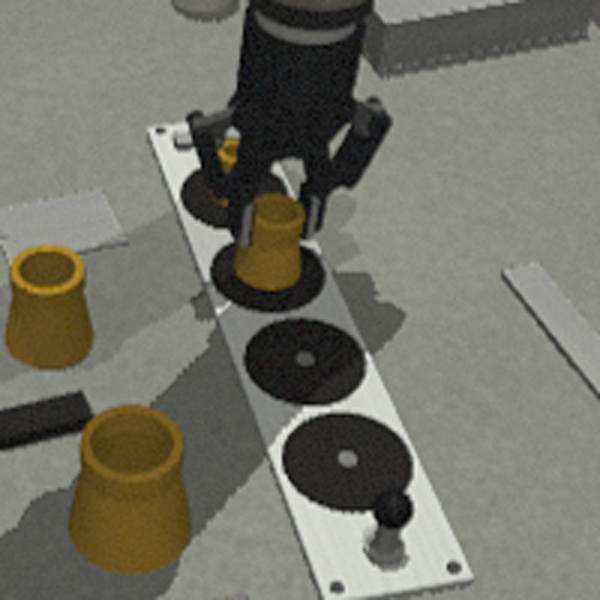

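The side view shows small just over pad 3 with a slight lean of about 3°. I'll lower until it touches.

Request:
servo_tool(
  commands=[
    [3.0,[0,0,0.2],0],
    [3.0,[0,0,0.15],0],
    [3.0,[0,0,0.1],0],
    [3.0,[0,0,0],0],
  ],
)

```text
clock: 14.62
tool_pos: [641.0, 86.5, 38.0]
tool_rot: [-177.3, 1.3, 84.0]
ft_force: [-0.5, -0.6, -1.0]
finger_gap: 0.452
```

Request:
servo_tool(
  commands=[
    [3.0,[0,0,0.1],0],
    [4.5,[0,0,0],0],
    [5.2,[0,0,0],0],
    [6.5,[0,0,0],0],
    [6.5,[0,0,0],0],
    [6.5,[0,0,0],0],
    [6.5,[0,0,-1],0],
    [6.5,[0,0,-3],0],
  ],
)

```text
clock: 15.62
tool_pos: [642.0, 87.1, 76.9]
tool_rot: [-177.1, 1.4, 84.0]
ft_force: [0.6, -0.5, 0.5]
finger_gap: 0.761
```

Request:
servo_tool(
  commands=[
    [6.5,[0,0,-4],0],
    [6.5,[0,0,-3],0],
    [6.5,[0,0,0],0],
    [6.5,[0,0,0],0],
  ],
)

```text
clock: 16.12
tool_pos: [647.3, 89.0, 153.4]
tool_rot: [-177.4, 1.3, 84.0]
ft_force: [0.3, -0.2, -0.4]
finger_gap: 0.761
```

```bash
python3 - <<'E'
from bench import bot
import cv2
cv2.imwrite("pics/w11.png",bot.camera("wrist")[:,:,::-1])
s=bot.camera("side")[:,:,::-1];cv2.imwrite("pics/s11.png",cv2.resize(s[130:330,280:480],None,fx=3,fy=3,interpolation=2))
E
python3 plan.py 476.5 80.3 130
```

```text
clock 16.23 pos [647.3  89.1 153. ] rot [-177.4    1.3   84. ] gap 0.76 F [-0.4  0.2  0.2] j [  3.  33. -24.  93.  15.  60. -32.]
total [ -2.6  -16.77   3.12] n 3 each [-0.87 -5.59  1.04] turn 0.006
```

View pics/w11.png

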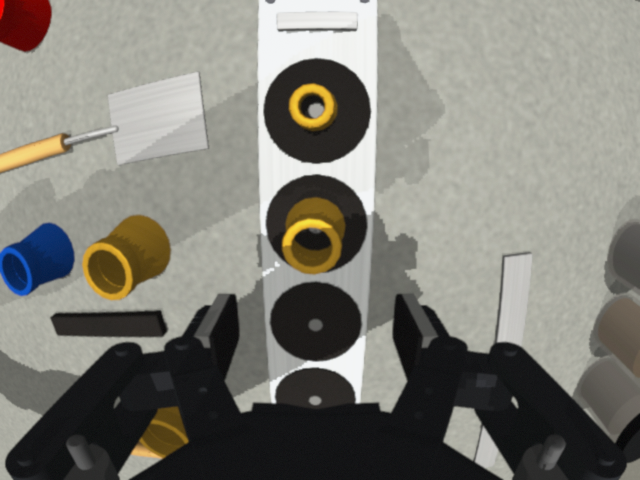

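View pics/s11.png

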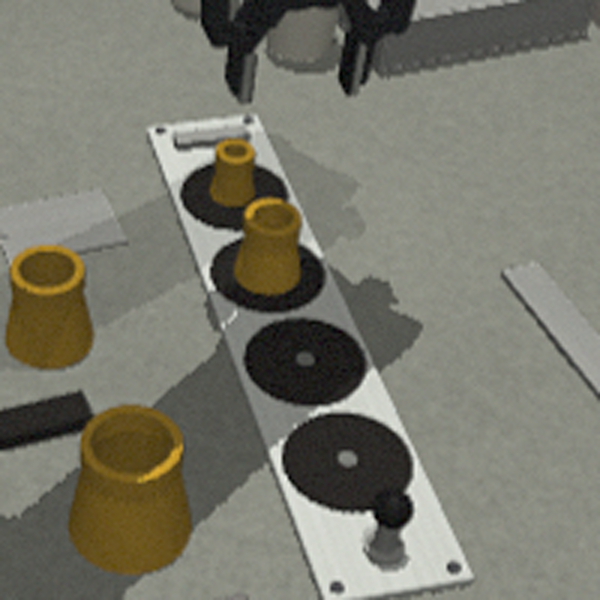

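Small is upright on pad 3 (wrist rim (312,246), side crop (272,213)). Next is medium.

Request:
servo_tool(
  commands=[
    [7.5,[-0.5,-3,0],0],
    [7.5,[-0.5,-3.5,0],0],
    [7.5,[-0.5,-3.5,0],0],
    [7.5,[-0.5,-3.5,0],0],
    [7.5,[-0.5,-3,0],0],
    [7.5,[0,0,0],0],
  ],
)

```text
clock: 16.98
tool_pos: [471.8, 80.2, 155.3]
tool_rot: [-176.8, 1.4, 84.0]
ft_force: [0.9, -0.1, 0.5]
finger_gap: 0.882
```

```bash
python3 plan.py 476.5 80.3 90;python3 - <<'E'
from bench import bot
from h import *
print("small placed",pix2w(bot.calibration("side"),370.7,201,63))
cv2.imwrite("pics/w12.png",bot.camera("wrist")[:,:,::-1])
E
```

```text
clock 16.98 pos [471.8  80.2 155.3] rot [-176.8    1.4   84. ] gap 0.882 F [ 0.9 -0.1  0.5] j [  7.  19. -28. 116.  11.  52. -34.]
total [0.22 0.83 6.49] n 2 each [0.11 0.42 3.25] turn 0.006
small placed [640.89831464  88.34354275]
```

View pics/w12.png

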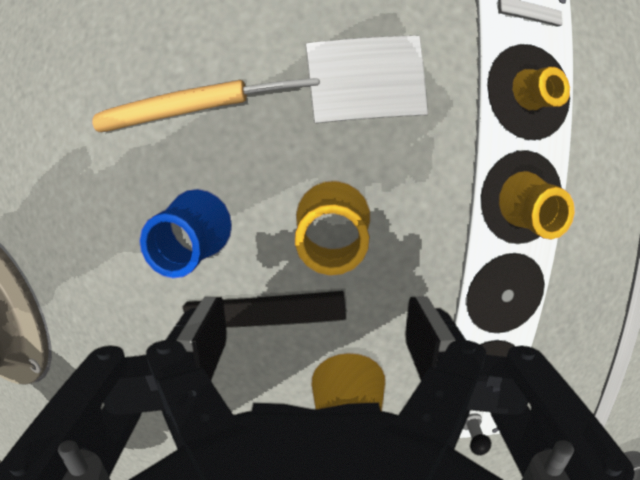

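Request:
servo_tool(
  commands=[
    [7.5,[0.1,0.4,1.5],0],
    [7.5,[0.1,0.3,2],0],
    [7.5,[0,0.1,2],0],
    [7.5,[0,0,1],0],
    [7.5,[0,0,0],0],
  ],
)

```text
clock: 17.65
tool_pos: [481.5, 80.7, 83.8]
tool_rot: [-176.8, 1.3, 83.9]
ft_force: [0.1, 0.3, 0.2]
finger_gap: 0.876
```

```bash
python3 plan.py 477 80.3 36;python3 - <<'E'
from bench import bot
from h import *
cv2.imwrite("pics/w13.png",bot.camera("wrist")[:,:,::-1])
s=bot.camera("side")[:,:,::-1];cv2.imwrite("pics/s13.png",cv2.resize(s[130:280,220:370],None,fx=4,fy=4,interpolation=2))
E
```

```text
clock 17.65 pos [481.5  80.7  83.8] rot [-176.8    1.3   83.9] gap 0.876 F [0.1 0.3 0.2] j [  4.  26. -26. 117.  16.  44. -37.]
total [ 0.02 -0.17  4.79] n 1 each [ 0.02 -0.17  4.79] turn 0.004
```

View pics/s13.png

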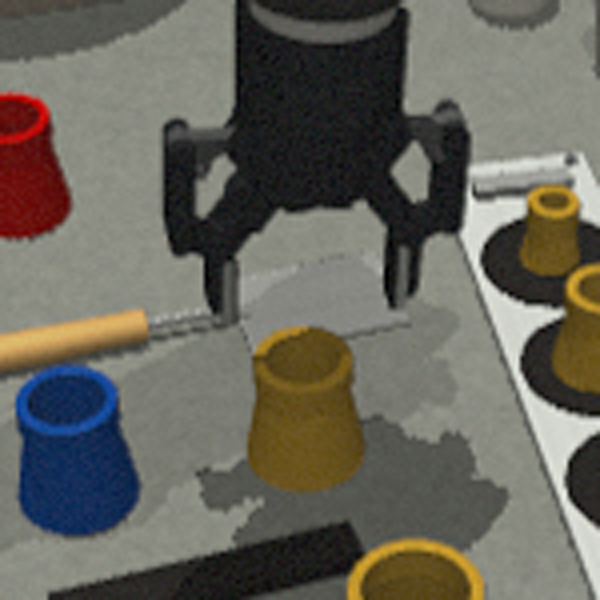

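View pics/w13.png

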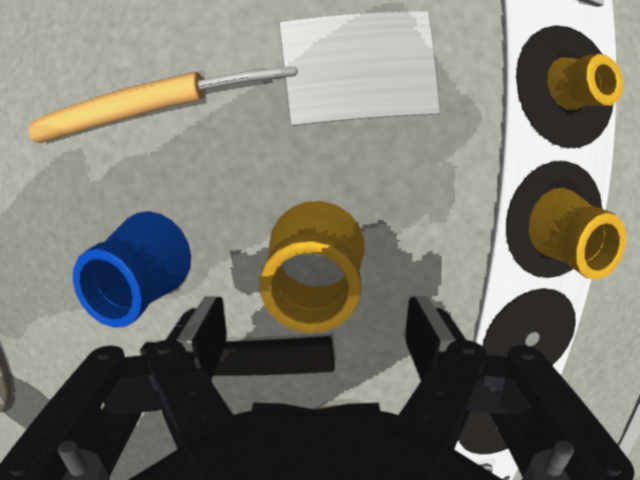

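```bash
python3 -c "
from bench import bot
from h import *
c=bot.calibration('wrist');print(wpix2w(c,310.5,286.5,64))"
```

```text
[478.60843199  82.24515951]
```

Request:
servo_tool(
  commands=[
    [7.5,[0,-0.3,1.5],0],
    [7.5,[0,-0.1,1.5],0],
    [7.5,[0,0,0.7],0],
    [7.5,[0,0,0],0],
  ],
)

```text
clock: 18.25
tool_pos: [476.1, 80.7, 46.4]
tool_rot: [-177.0, 1.3, 83.9]
ft_force: [-0.2, 0.1, -0.1]
finger_gap: 0.877
```

```bash
python3 plan.py 477 80.3 36
```

```text
clock 18.25 pos [476.1  80.7  46.4] rot [-177.     1.3   83.9] gap 0.877 F [-0.2  0.1 -0.1] j [  3.  29. -24. 119.  18.  39. -40.]
total [-0.01  0.15  1.03] n 1 each [-0.01  0.15  1.03] turn 0.004
```

Request:
servo_tool(
  commands=[
    [7.5,[0.1,0.2,0.8],0],
    [7.5,[0,0,0.3],0],
    [7.5,[0,0,0],0],
    [6.0,[0,0,0],0],
    [4.0,[0,0,0],0],
    [4.0,[0,0,0],0],
    [4.0,[0,0,0],0],
    [4.0,[0,0,0],0],
  ],
  force=60,
)

```text
clock: 19.25
tool_pos: [478.1, 81.5, 35.6]
tool_rot: [-177.0, 1.3, 83.9]
ft_force: [-0.1, -0.2, -0.3]
finger_gap: 0.562
```

```bash
python3 plan.py 477 80.3 36;python3 - <<'E'
from bench import bot
from h import *
s=bot.camera("side")[:,:,::-1];cv2.imwrite("pics/s14.png",cv2.resize(s[130:280,220:370],None,fx=4,fy=4,interpolation=2))
E
```

```text
clock 19.25 pos [478.1  81.5  35.6] rot [-177.     1.3   83.9] gap 0.562 F [-0.1 -0.2 -0.3] j [  2.  30. -24. 119.  19.  38. -41.]
total [-0.13 -0.09 -0.03] n 1 each [-0.13 -0.09 -0.03] turn 0.004
```

View pics/s14.png

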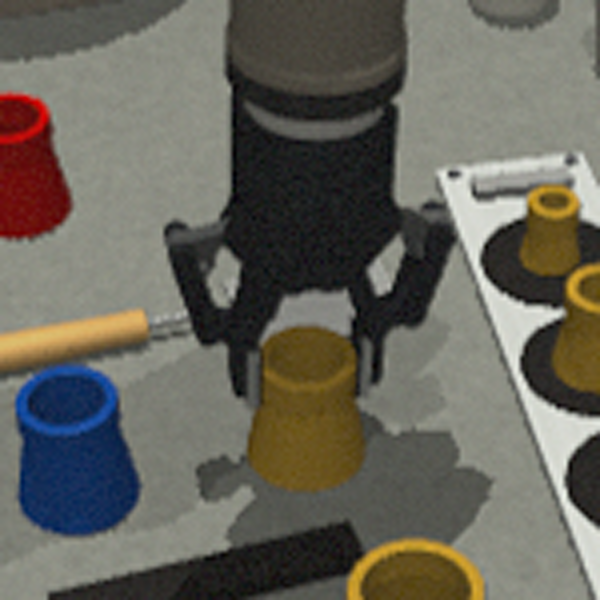

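Medium is gripped (gap equals 48 mm). Lifting.

Request:
servo_tool(
  commands=[
    [4.0,[0,0,-1],0],
    [4.0,[0,0,-2],0],
    [4.0,[0,0,-3],0],
    [4.0,[0,0,-3.5],0],
    [4.0,[0,0,-1.5],0],
    [4.0,[0,0,0],0],
  ],
)

```text
clock: 20.05
tool_pos: [482.8, 82.8, 148.6]
tool_rot: [-176.8, 1.3, 83.9]
ft_force: [0.4, -0.2, -3.6]
finger_gap: 0.561
```

```bash
python3 plan.py 629.4 -2.3 140
```

```text
clock 20.05 pos [482.8  82.8 148.6] rot [-176.8    1.3   83.9] gap 0.561 F [ 0.4 -0.2 -3.6] j [  6.  20. -28. 115.  12.  51. -34.]
total [-6.89 15.52  0.16] n 3 each [-2.3   5.17  0.05] turn 0.004
```

Request:
servo_tool(
  commands=[
    [4.0,[-0.9,2.0,0],0],
    [4.0,[-1.2,2.7,0],0],
    [4.0,[-1.2,2.7,0],0],
    [4.0,[-1.2,2.7,0],0],
    [4.0,[-1.2,2.7,0],0],
    [4.0,[-1.0,2.2,0],0],
    [4.0,[-0.3,0.7,0],0],
    [4.0,[0,0,0],0],
  ],
)

```text
clock: 21.05
tool_pos: [633.3, -13.0, 127.2]
tool_rot: [-175.9, 1.7, 83.8]
ft_force: [0.1, 0.7, -3.8]
finger_gap: 0.559
```

```bash
python3 plan.py 629.4 -2.3 60
```

```text
clock 21.05 pos [633.3 -13.  127.2] rot [-175.9    1.7   83.8] gap 0.559 F [ 0.1  0.7 -3.8] j [ 11.  34. -23.  96.  15.  58. -24.]
total [ 1.22 -0.03  6.7 ] n 2 each [ 0.61 -0.01  3.35] turn 0.002
```

Request:
servo_tool(
  commands=[
    [4.0,[0.5,0,1.5],0],
    [4.0,[0.4,0,2],0],
    [4.0,[0.2,0,1.5],0],
    [4.0,[0,0,0.7],0],
    [4.0,[0,0,0],0],
    [4.0,[0,0,0],0],
  ],
)

```text
clock: 21.8
tool_pos: [627.0, -0.1, 64.8]
tool_rot: [-175.7, 1.6, 84.0]
ft_force: [-0.5, -0.0, -3.9]
finger_gap: 0.561
```

```bash
python3 plan.py 629.4 -2.3 49
```

```text
clock 21.8 pos [ 6.27e+02 -1.00e-01  6.48e+01] rot [-175.7    1.6   84. ] gap 0.561 F [-0.5 -0.  -3.9] j [ 10.  38. -22.  98.  17.  52. -26.]
total [-0.14  0.38  1.56] n 1 each [-0.14  0.38  1.56] turn 0.006
```

Request:
servo_tool(
  commands=[
    [4.0,[-0.15,0.3,0.8],0],
    [4.0,[0,0.1,0.5],0],
    [4.0,[0,0,0],0],
    [4.0,[0,0,0],0],
  ],
)

```text
clock: 22.3
tool_pos: [631.0, -3.0, 51.7]
tool_rot: [-175.8, 1.6, 84.0]
ft_force: [-0.2, 0.8, -2.8]
finger_gap: 0.555
```

```bash
python3 plan.py 629.4 -2.3 47; python3 - <<'E'
from bench import bot
from h import *
c=bot.calibration("side");s=bot.camera("side")[:,:,::-1];cv2.imwrite("pics/s15.png",cv2.resize(s[130:330,280:480],None,fx=3,fy=3,interpolation=2))
E
```

```text
clock 22.3 pos [631.   -3.   51.7] rot [-175.8    1.6   84. ] gap 0.555 F [-0.2  0.8 -2.8] j [ 10.  39. -22.  98.  18.  51. -26.]
total [ 0.07 -0.14  0.48] n 1 each [ 0.07 -0.14  0.48] turn 0.005
```

View pics/s15.png

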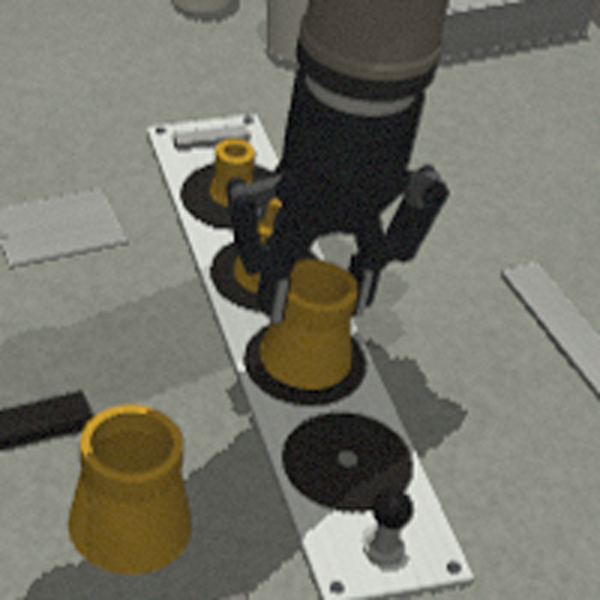

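Medium is over pad 2, leaning a few degrees with the wrist; its base is on the pad centre (base crop (307,368), pad about (305,358)). I'll lower to contact and release.

Request:
servo_tool(
  commands=[
    [4.0,[0,-0.1,0.2],0],
    [4.0,[0,0,0.15],0],
    [4.0,[0,0,0.1],0],
    [4.0,[0,0,0],0],
  ],
)

```text
clock: 22.85
tool_pos: [629.8, -2.9, 47.5]
tool_rot: [-175.9, 1.6, 84.0]
ft_force: [-0.2, -0.6, -3.5]
finger_gap: 0.562
```

Request:
servo_tool(
  commands=[
    [4.0,[0,0,0.15],0],
    [4.0,[0,0,0.1],0],
    [4.0,[0,0,0.1],0],
    [4.0,[0,0,0],0],
  ],
)

```text
clock: 23.35
tool_pos: [630.0, -2.8, 47.3]
tool_rot: [-175.9, 1.7, 84.0]
ft_force: [-1.5, -0.0, -1.0]
finger_gap: 0.561
```

Request:
servo_tool(
  commands=[
    [5.0,[0,0,0],0],
    [5.3,[0,0,0],0],
    [6.0,[0,0,0],0],
    [7.5,[0,0,0],0],
    [7.5,[0,0,0],0],
    [7.5,[0,0,0],0],
    [7.5,[0,0,-1],0],
    [7.5,[0,0,-3],0],
  ],
)

```text
clock: 24.35
tool_pos: [632.2, -2.0, 86.7]
tool_rot: [-175.8, 1.7, 84.0]
ft_force: [0.9, -0.1, 0.1]
finger_gap: 0.881
```

Request:
servo_tool(
  commands=[
    [7.5,[0,0,-3.5],0],
    [7.5,[0,0,-3],0],
    [7.5,[0,0,0],0],
    [7.5,[0,0,0],0],
  ],
)

```text
clock: 24.85
tool_pos: [639.1, -0.0, 157.9]
tool_rot: [-176.1, 1.6, 84.0]
ft_force: [0.1, 0.4, 0.7]
finger_gap: 0.878
```

```bash
python3 - <<'E'
from bench import bot
import cv2
s=bot.camera("side")[:,:,::-1];cv2.imwrite("pics/s16.png",cv2.resize(s[130:330,280:480],None,fx=3,fy=3,interpolation=2))
E
python3 plan.py 477 -91 150
```

```text
clock 24.9 pos [639.3   0.  158. ] rot [-176.1    1.6   84. ] gap 0.877 F [ 0.   0.7 -0. ] j [ 11.  32. -24.  94.  15.  62. -24.]
total [-10.73 -15.07   2.13] n 4 each [-2.68 -3.77  0.53] turn 0.005
```

View pics/s16.png

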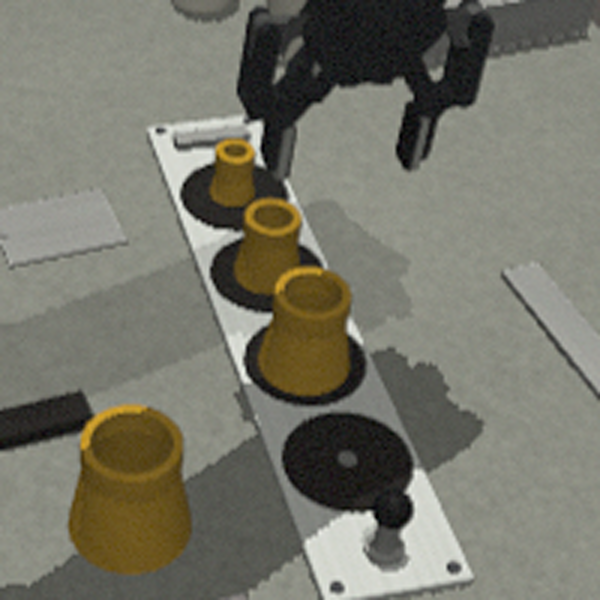

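Medium stands upright on pad 2 (crop (312,294)). Last is large.

Request:
servo_tool(
  commands=[
    [8.5,[-1.6,-2.2,0],0],
    [8.5,[-2.2,-3.1,0],0],
    [8.5,[-2.2,-3.1,0],0],
    [8.5,[-2.2,-3.1,0],0],
    [8.5,[-1.6,-2.2,0],0],
    [8.5,[-0.6,-0.8,0],0],
    [8.5,[0,0,0],0],
  ],
)

```text
clock: 25.78
tool_pos: [476.2, -89.7, 165.0]
tool_rot: [-175.5, 1.6, 84.0]
ft_force: [0.1, 0.3, 0.1]
finger_gap: 0.995
```

```bash
python3 plan.py 477 -91 110;python3 - <<'E'
from bench import bot
from h import *
print("medium placed",pix2w(bot.calibration("side"),384,228,75))
cv2.imwrite("pics/w17.png",bot.camera("wrist")[:,:,::-1])
E
```

```text
clock 25.77 pos [476.2 -89.7 165. ] rot [-175.5    1.6   84. ] gap 0.995 F [0.1 0.3 0.1] j [ 23.  18. -25. 114.  11.  54. -13.]
total [0.03 0.53 5.48] n 1 each [0.03 0.53 5.48] turn 0.006
medium placed [627.48631381  -7.43660878]
```

View pics/w17.png

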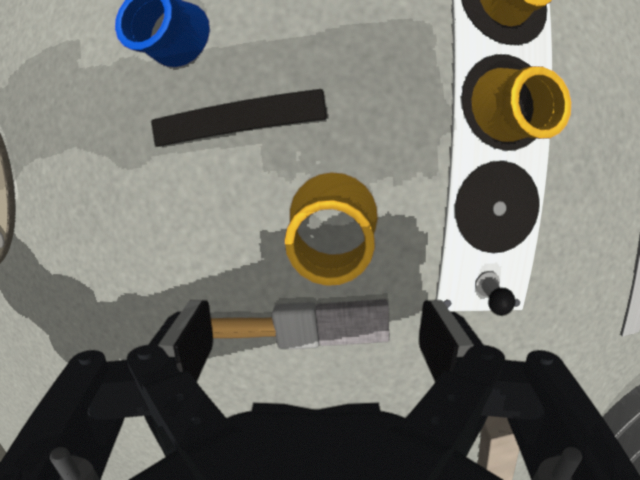

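Request:
servo_tool(
  commands=[
    [8.5,[0.05,0.3,1.5],0],
    [8.5,[0.05,0.3,2],0],
    [8.5,[0,0.2,2],0],
    [8.5,[0,0,0.7],0],
    [8.5,[0,0,0],0],
  ],
)

```text
clock: 26.45
tool_pos: [483.4, -86.5, 97.2]
tool_rot: [-175.5, 1.4, 84.4]
ft_force: [0.0, -0.3, -0.1]
finger_gap: 0.997
```

```bash
python3 plan.py 477 -91 47;python3 - <<'E'
from bench import bot
from h import *
s=bot.camera("side")[:,:,::-1];cv2.imwrite("pics/s18.png",cv2.resize(s[180:330,250:400],None,fx=4,fy=4,interpolation=2))
cv2.imwrite("pics/w18.png",bot.camera("wrist")[:,:,::-1])
E
```

```text
clock 26.45 pos [483.4 -86.5  97.2] rot [-175.5    1.4   84.4] gap 0.997 F [ 0.  -0.3 -0.1] j [ 21.  25. -24. 116.  14.  47. -17.]
total [-0.39 -0.19  5.06] n 1 each [-0.39 -0.19  5.06] turn 0.012
```

View pics/w18.png

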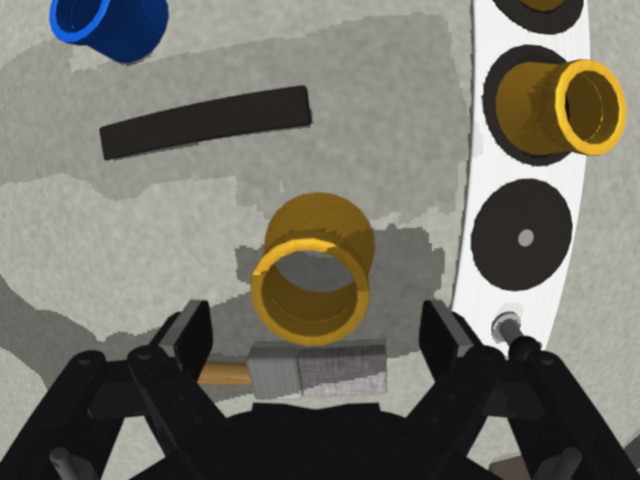

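View pics/s18.png

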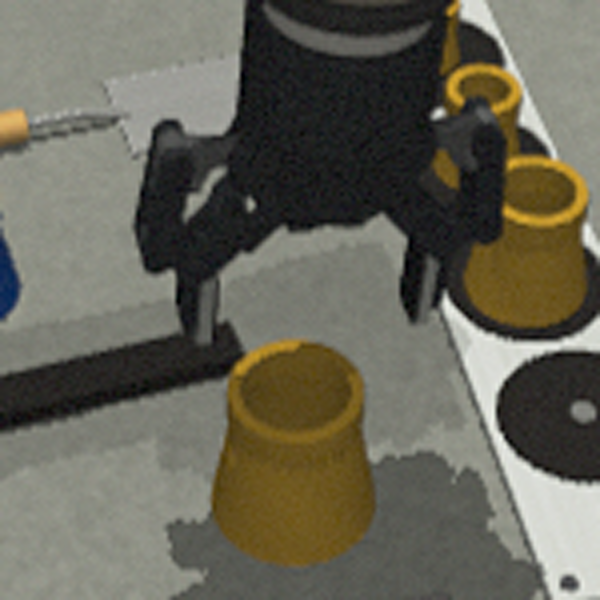

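```bash
python3 -c "
from bench import bot
from h import *
c=bot.calibration('wrist');print(wpix2w(c,310.5,291,76))"
```

```text
[479.5023765  -88.36619278]
```

Request:
servo_tool(
  commands=[
    [8.5,[-0.4,-0.4,0.3],0],
    [8.5,[0,-0.1,0.8],0],
    [8.5,[0,0,0.4],0],
    [8.5,[0,0,0],0],
  ],
)

```text
clock: 27.05
tool_pos: [477.6, -91.1, 83.9]
tool_rot: [-175.7, 1.4, 84.3]
ft_force: [-0.9, 0.1, -0.1]
finger_gap: 0.991
```

```bash
python3 plan.py 477.5 -91 47
```

```text
clock 27.05 pos [477.6 -91.1  83.9] rot [-175.7    1.4   84.3] gap 0.991 F [-0.9  0.1 -0.1] j [ 22.  25. -23. 117.  15.  45. -17.]
total [0.1  0.27 3.68] n 1 each [0.1  0.27 3.68] turn 0.01
```

Request:
servo_tool(
  commands=[
    [8.5,[0.1,0.1,1],0],
    [8.5,[0,0,1.2],0],
    [8.5,[0,0,0.5],0],
    [8.5,[0,0,0],0],
  ],
)

```text
clock: 27.55
tool_pos: [476.4, -90.5, 54.6]
tool_rot: [-175.7, 1.4, 84.3]
ft_force: [0.4, 0.1, 0.7]
finger_gap: 0.999
```

```bash
python3 plan.py 476.5 -90.5 47;python3 - <<'E'
from bench import bot
from h import *
s=bot.camera("side")[:,:,::-1];cv2.imwrite("pics/s19.png",cv2.resize(s[180:330,250:400],None,fx=4,fy=4,interpolation=2))
E
```

```text
clock 27.55 pos [476.4 -90.5  54.6] rot [-175.7    1.4   84.3] gap 0.999 F [0.4 0.1 0.7] j [ 20.  28. -22. 118.  17.  41. -19.]
total [0.02 0.06 0.76] n 1 each [0.02 0.06 0.76] turn 0.011
```

View pics/s19.png

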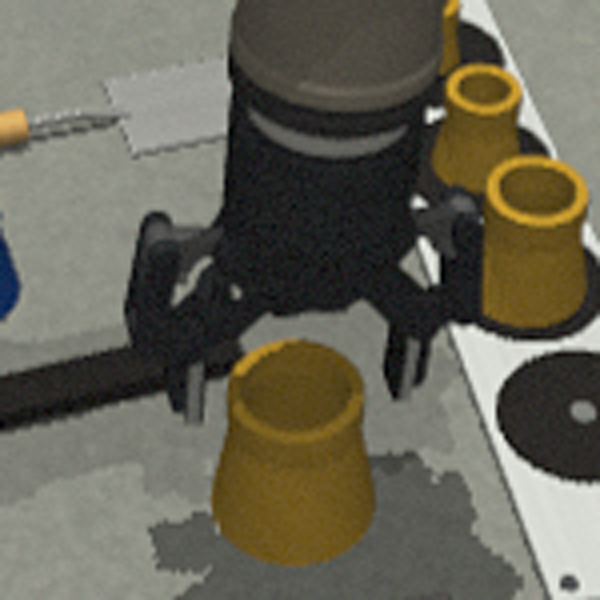

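The fingers clear both sides of large, left at (190,400) and right at (405,380). I'll go down the last 7 mm and close with a firmer grip.

Request:
servo_tool(
  commands=[
    [8.5,[0,0.05,0.7],0],
    [8.5,[0,0,0.1],0],
    [7.0,[0,0,0],0],
    [5.0,[0,0,0],0],
    [5.0,[0,0,0],0],
    [5.0,[0,0,0],0],
    [5.0,[0,0,0],0],
    [5.0,[0,0,0],0],
  ],
  force=75,
)

```text
clock: 28.6
tool_pos: [476.8, -90.7, 47.7]
tool_rot: [-175.8, 1.4, 84.3]
ft_force: [-0.9, 0.0, 0.1]
finger_gap: 0.68
```

Request:
servo_tool(
  commands=[
    [5.0,[0,0,-1],0],
    [5.0,[0,0,-1.5],0],
    [5.0,[0,0,0],0],
    [5.0,[0,0,0],0],
  ],
)

```text
clock: 29.1
tool_pos: [477.8, -90.3, 73.7]
tool_rot: [-175.7, 1.4, 84.3]
ft_force: [-0.5, -0.1, -5.8]
finger_gap: 0.681
```

```bash
python3 plan.py 619.8 -91.7 140;python3 - <<'E'
from bench import bot
from h import *
s=bot.camera("side")[:,:,::-1];cv2.imwrite("pics/s20.png",cv2.resize(s[180:330,250:400],None,fx=4,fy=4,interpolation=2))
E
```

```text
clock 29.1 pos [477.8 -90.3  73.7] rot [-175.7    1.4   84.3] gap 0.681 F [-0.5 -0.1 -5.8] j [ 21.  26. -23. 118.  16.  43. -18.]
total [ 1.11 13.6  -7.71] n 3 each [ 0.37  4.53 -2.57] turn 0.011
```

View pics/s20.png

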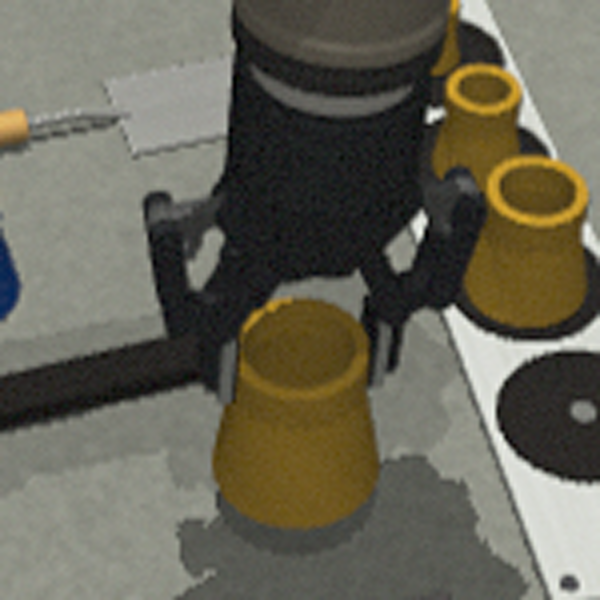

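Large is lifted (bottom about 26 mm up). Raising and moving to pad 1.

Request:
servo_tool(
  commands=[
    [5.0,[0,0,-2],0],
    [5.0,[0,0,-2.5],0],
    [5.0,[0,0,-2],0],
    [5.0,[0.1,1,-0.5],0],
    [5.0,[0.2,2,0],0],
    [5.0,[0.2,2.2,0],0],
    [5.0,[0.2,2.2,0],0],
    [5.0,[0.2,2,0],0],
  ],
)

```text
clock: 30.15
tool_pos: [577.5, -90.1, 131.2]
tool_rot: [-175.1, 1.5, 84.3]
ft_force: [-0.1, -0.2, -5.4]
finger_gap: 0.682
```

```bash
python3 plan.py 619.8 -91.7 120
```

```text
clock 30.15 pos [577.5 -90.1 131.2] rot [-175.1    1.5   84.3] gap 0.682 F [-0.1 -0.2 -5.4] j [ 19.  30. -23. 102.  14.  56. -16.]
total [0.28 4.3  0.75] n 1 each [0.28 4.3  0.75] turn 0.01
```

Request:
servo_tool(
  commands=[
    [5.0,[0.3,1.8,0],0],
    [5.0,[0.1,1.5,0],0],
    [5.0,[0.1,0.9,0.5],0],
    [5.0,[0,0.3,1],0],
    [5.0,[0,0,1],0],
    [5.0,[0,0,0],0],
  ],
)

```text
clock: 30.9
tool_pos: [620.4, -89.8, 92.9]
tool_rot: [-174.6, 1.5, 84.3]
ft_force: [-1.3, 0.6, -5.8]
finger_gap: 0.682
```

```bash
python3 plan.py 622.5 -89.5 65
```

```text
clock 30.9 pos [620.4 -89.8  92.9] rot [-174.6    1.5   84.3] gap 0.682 F [-1.3  0.6 -5.8] j [ 17.  36. -22.  97.  16.  56. -17.]
total [0.13 0.47 2.76] n 1 each [0.13 0.47 2.76] turn 0.011
```

Request:
servo_tool(
  commands=[
    [5.0,[0.1,0.4,1.0],0],
    [5.0,[0,0.1,1.0],0],
    [5.0,[0,0,0.3],0],
    [5.0,[0,0,0],0],
  ],
)

```text
clock: 31.4
tool_pos: [623.1, -89.8, 68.3]
tool_rot: [-174.6, 1.5, 84.3]
ft_force: [0.4, 0.3, -5.1]
finger_gap: 0.682
```

```bash
python3 plan.py 622.5 -89.5 62;python3 - <<'E'
from bench import bot
from h import *
s=bot.camera("side")[:,:,::-1];cv2.imwrite("pics/s21.png",cv2.resize(s[180:330,300:450],None,fx=4,fy=4,interpolation=2))
E
```

```text
clock 31.4 pos [623.1 -89.8  68.3] rot [-174.6    1.5   84.3] gap 0.682 F [ 0.4  0.3 -5.1] j [ 17.  38. -21.  97.  17.  54. -17.]
total [ 0.04 -0.01  0.63] n 1 each [ 0.04 -0.01  0.63] turn 0.011
```

View pics/s21.png

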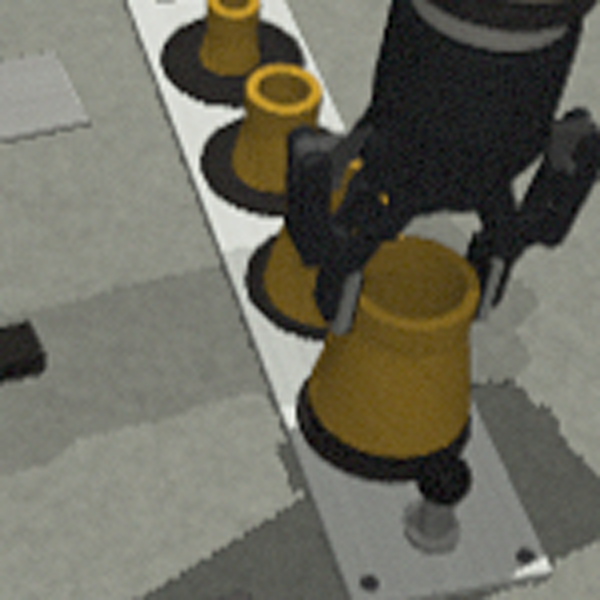

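Large is over pad 1, leaning about 6° with the wrist. The base is near the pad centre and clear of the post knob at (442,475). Lowering to contact.

Request:
servo_tool(
  commands=[
    [5.0,[0,0,0.3],0],
    [5.0,[0,0,0.2],0],
    [5.0,[0,0,0.15],0],
    [5.0,[0,0,0.1],0],
    [5.0,[0,0,0],0],
  ],
)

```text
clock: 32.08
tool_pos: [623.0, -90.1, 61.3]
tool_rot: [-174.7, 1.5, 84.3]
ft_force: [-0.3, 0.3, -5.9]
finger_gap: 0.678
```

Request:
servo_tool(
  commands=[
    [5.0,[0,0,0.15],0],
    [5.0,[0,0,0.15],0],
    [5.0,[0,0,0],0],
  ],
)

```text
clock: 32.45
tool_pos: [623.1, -90.1, 59.4]
tool_rot: [-174.8, 1.5, 84.3]
ft_force: [-0.6, 0.3, -3.3]
finger_gap: 0.679
```

Request:
servo_tool(
  commands=[
    [5.0,[0,0,0.15],0],
    [5.0,[0,0,0.15],0],
    [5.0,[0,0,0],0],
  ],
)

```text
clock: 32.83
tool_pos: [623.2, -90.0, 59.3]
tool_rot: [-174.8, 1.5, 84.3]
ft_force: [-2.3, 0.4, -3.0]
finger_gap: 0.683
```

Request:
servo_tool(
  commands=[
    [5.9,[0,0,0],0],
    [6.2,[0,0,0],0],
    [6.6,[0,0,0],0],
    [7.5,[0,0,0],0],
    [8.5,[0,0,0],0],
    [8.5,[0,0,0],0],
    [8.5,[0,0,0],0],
    [8.5,[0,0,0],0],
  ],
)

```text
clock: 33.83
tool_pos: [625.2, -90.1, 59.9]
tool_rot: [-175.1, 1.5, 84.3]
ft_force: [0.0, -0.6, 0.2]
finger_gap: 0.99
```

```bash
python3 plan.py 622 -90 160;python3 - <<'E'
from bench import bot
from h import *
s=bot.camera("side")[:,:,::-1];cv2.imwrite("pics/s22.png",cv2.resize(s[180:330,300:450],None,fx=4,fy=4,interpolation=2))
E
```

```text
clock 33.83 pos [625.2 -90.1  59.9] rot [-175.1    1.5   84.3] gap 0.99 F [ 0.  -0.6  0.2] j [ 17.  38. -21.  97.  17.  53. -18.]
total [-0.29 -1.18 -9.94] n 2 each [-0.14 -0.59 -4.97] turn 0.01
```

View pics/s22.png

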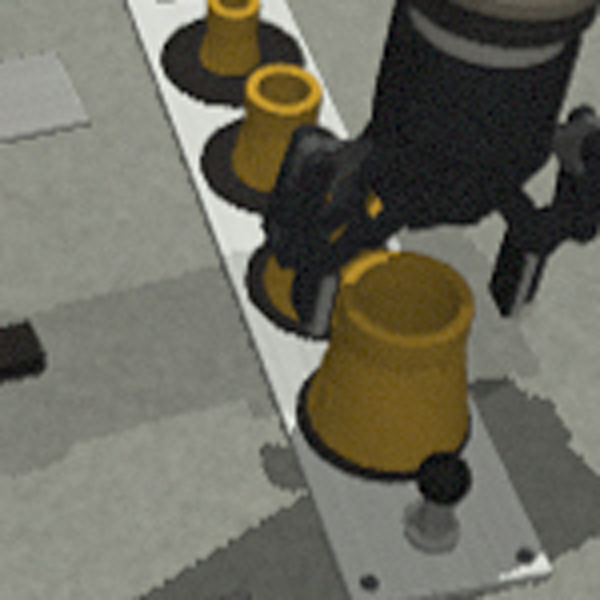

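It stands upright, with the left finger close to the collar. I'll shift 4 mm in −x and rise with compensation for the tilt.

Request:
servo_tool(
  commands=[
    [8.5,[0,-0.4,0],0],
    [8.5,[0,0,0],0],
    [8.5,[0,-0.1,-1],0],
    [8.5,[0,-0.2,-2],0],
    [8.5,[0,-0.25,-2.5],0],
    [8.5,[0,-0.3,-3.5],0],
    [8.5,[0,0,-3],0],
    [8.5,[0,0,0],0],
  ],
)

```text
clock: 34.88
tool_pos: [624.6, -86.0, 191.6]
tool_rot: [-175.4, 1.5, 84.3]
ft_force: [-0.2, 0.1, -0.9]
finger_gap: 0.992
```

Request:
servo_tool(
  commands=[
    [8.5,[0,-4,0],0],
    [8.5,[0,-5,0],0],
    [8.5,[0,-5,0],0],
    [8.5,[0,-3,0],0],
    [8.5,[0,0,0],0],
  ],
)

```text
clock: 35.5
tool_pos: [449.8, -68.1, 206.3]
tool_rot: [-175.4, 1.5, 84.3]
ft_force: [0.3, 0.9, -0.4]
finger_gap: 0.997
```

```bash
python3 plan.py 622 -90 160;python3 - <<'E'
from bench import bot
from h import *
s=bot.camera("side")[:,:,::-1].copy();t=bot.camera("top")[:,:,::-1].copy()
cv2.imwrite("pics/t23raw.png",t);cs=bot.calibration("side");ct=bot.calibration("top")
S=cv2.resize(s,None,fx=3.5,fy=3.5,interpolation=2);T=cv2.resize(t,None,fx=4,fy=4,interpolation=2)
for (x,y),h,r in zip([(649.2,176.4),(639.3,86.9),(629.4,-2.3),(619.8,-91.7)],[51,63,75,87],[15,20,25,30]):
    for a in np.linspace(0,2*np.pi,50):
        P=[x+r*np.cos(a),y+r*np.sin(a),h]
        for I,c,f in((S,cs,3.5),(T,ct,4)):
            q=(w2pix(c,P)+.5)*f-.5;cv2.circle(I,tuple(q.round().astype(int)),1,(255,255,0),-1)
cv2.imwrite("pics/s23.png",S[500:1120,1080:1600]);cv2.imwrite("pics/t23.png",T[600:900,840:1640])
E
```

```text
clock 35.5 pos [449.8 -68.1 206.3] rot [-175.4    1.5   84.3] gap 0.997 F [ 0.3  0.9 -0.4] j [ 24.  13. -27. 115.   8.  58. -13.]
total [-0.34 17.67  3.24] n 3 each [-0.11  5.89  1.08] turn 0.01
```

View pics/s23.png

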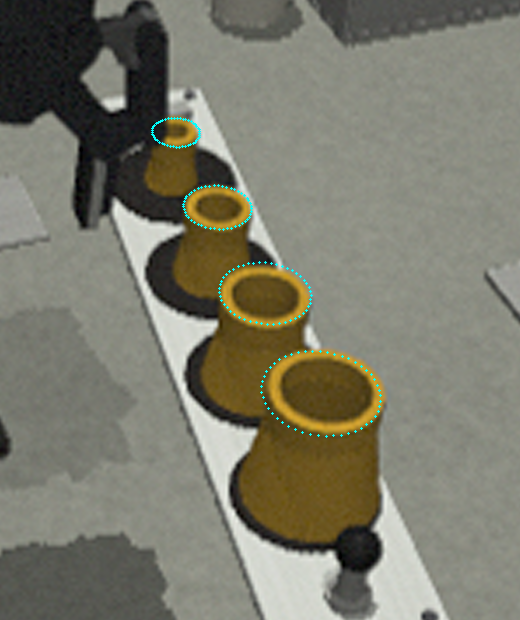

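View pics/t23.png

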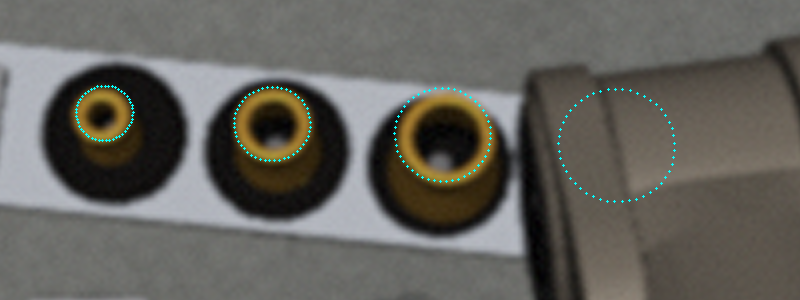

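The expected rim circles fit all four moulds within about 3 mm in the side view, and three of them in the top view (the arm hides large there). All are upright and the gripper is free. Handing in.

```bash
python3 -c "
from bench import bot
print(bot.job_done())"
```

```text
the job is handed in; nothing more can be done
None
```

I put all four brass moulds on the drying rail and handed the job in at about 35.5 s of the 99 s allowed. Counting from the knobbed post they stand large, medium, small, tiny. The red and blue look-alikes were left alone.

**Last checks:** in the final side view each mould stood upright on its own pad, with its rim within about 3 mm of where a centred mould would be. The top view agreed for tiny, small and medium, but the arm hid large, so large was checked from the side only. The gripper was open and clear, about 200 mm above the table.

**What did not go cleanly:**
- **Wrist tilt:** the wrist crept to about 5° of tilt over the job, and the move commands cannot correct it. The later moulds were set down leaning a few degrees, large the most at about 6°. Each settled flat when released.
- **Position readings:** one rough side-view reading put medium about 5 mm off centre along the row. The final overlay showed it within about 3 mm.

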